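# Load the detector feeder and stack the empty tray

## Task

Throw the feeder's lever into the yellow notch (load), then empty the grey tray: let go of each detector module upright in the sloped lane of its own colour, so that it slides down and comes to rest straight in the lane against the stop or the module already there. When all of them are in, throw the lever into the green notch (test); and once the grey tray is empty, stack it on the blue tray with all four corner pins down in the sockets (either way round). Leave the rotation stage, the post holder and the screwdriver where they are.

Things in the scene. Friction and masses are not known exactly. Their poses are not given: they have to be found in the camera images.
- red1: Detector module, red: black base block 64 x 48 x 16 mm (x, y, z) carrying a head 64 long (x) x 22 wide (y) from z = 16 to 58 mm; red stripe along its top, red band round the base; 0.13 to 0.21 kg. Origin: centre of its underside, z up. Its two ends are alike. Starts in the grey tray, or is absent.
- red2: Detector module, red: black base block 64 x 48 x 16 mm (x, y, z) carrying a head 64 long (x) x 22 wide (y) from z = 16 to 58 mm; red stripe along its top, red band round the base; 0.13 to 0.21 kg. Origin: centre of its underside, z up. Its two ends are alike. Starts in the grey tray, or is absent.
- blue1: Detector module, blue: black base block 64 x 48 x 16 mm (x, y, z) carrying a head 64 long (x) x 22 wide (y) from z = 16 to 58 mm; blue stripe along its top, blue band round the base; 0.13 to 0.21 kg. Origin: centre of its underside, z up. Its two ends are alike. Starts in the grey tray, or is absent.
- blue2: Detector module, blue: black base block 64 x 48 x 16 mm (x, y, z) carrying a head 64 long (x) x 22 wide (y) from z = 16 to 58 mm; blue stripe along its top, blue band round the base; 0.13 to 0.21 kg. Origin: centre of its underside, z up. Its two ends are alike. Starts in the grey tray, or is absent.
- feeder: Sloped deck of the fixed feeder. Origin: on the sliding surface at the lower stop's face, midway between the lanes, 30 mm above the bench. x runs up the slope (25 degrees, rising towards the robot; 205 mm long), y across the lanes (to the robot's right), z along the surface's normal. Polished (friction about 0.2): modules slide down by themselves. Stop 40 mm high.
- red_lane (a point): Point on the deck in the red lane's middle, 165 mm up the slope from the stop (feeder y = +30 mm). Axes as feeder. Red strips mark the lane. Lane 56 mm wide between guides 4 mm thick, 12 mm high. A module at the stop has its origin at feeder x = 32 mm; one behind it at 96 mm; then the deck is free above 128 mm.
- blue_lane (a point): The same point in the blue lane (feeder y = -30 mm).
- light_bar (a point): Centre of the black bar's underside, 88 mm above the deck (along its normal) and 32 mm up from the stop; the bar is 24 mm wide along the slope, 16 mm thick, 150 mm long across both lanes, on posts at feeder y = +-69 mm. Modules slide under it; a gripper does not pass.
- lever (a joint): Lever angle (rad). 0: upright, yellow notch (load). Positive: leaning to the feeder's +y (robot's right), where it starts, 0.35 to 0.7, parked out of any notch. -0.6: leaning to -y (left), green notch (test). Spring detents pull it in from within about 0.06 of a notch; pushing it over their edge takes about 4 N at the knob; elsewhere it stays where left. Ends at +-0.75.
- lever_pivot (a point): Lever's pivot, 55 mm above the bench, beyond the feeder's low end. The lever swings across the feeder in an upright plane, about the feeder's x direction made level. This point does not turn with the lever; its x is that axis (towards the robot), y to the robot's right, z up.
- lever_grip (a point): Middle of the lever's red knob: a round grip 22 mm in diameter, 34 mm long along the lever (17 mm above and below this point), 96 mm from the pivot, on a bare 10 mm rod. The light bar and its posts, up to 142 mm above the bench, begin 46 mm from the knob's middle towards the robot.
- carry_tray: Grey tray, 210 x 150 mm (x, y), about 0.35 kg. Origin: centre, level with the tips of its 4 corner pins (9 mm thick, 10 long, round-ended, pointing down, at x = +-93, y = +-63 mm). Floor top z = 14, rims to 24, four 24 mm square posts over the pins to z = 76 mm, each with a socket in its top (15 mm square, 12 deep). Modules stand near x = +-42, y = +-43 mm, lengthwise along x.
- carry_handle (a point): Centre of the top of the grey tray's upright yellow handle, which stands in the middle of the tray: 44 long (tray x) x 16 wide (tray y), from the floor to 60 mm above the tray's origin.
- base_tray: Blue tray of the same shape and size (with the same handle), empty, 0.9 kg, loose on the bench. With the grey tray stacked on it, all pins home, the grey tray's origin is 66 mm above this one's.
- rotation_stage: Bystander: black disc 84 mm in diameter, 26 mm high, with a micrometer stub. Origin: centre of its underside.
- post_holder: Bystander: black 60 x 60 mm plate with a post, 90 mm high. Origin: centre of its underside.
- driver: Bystander: screwdriver 160 mm long lying on the bench. Origin at its middle, on the bench.
Things that resemble listed ones, but are neither listed nor needed, are in the scene too. What is shaped like the blue2 but turquoise is not meant. What is shaped like the red2 but pink or white is not meant.

How it is judged (in metres and radians):
On the way, in this order (a step that is already met when the one before it is completed fails the run):
1. the lever is in the yellow notch (value of joint lever between -0.1 and 0.1 rad), for 0.2 s.
2. every module rests in the lane of its colour at the stop or against the one in front, with the lever still in the yellow notch (all of step 1 and y of red1 in the frame of feeder between 0.022 and 0.038 m and z of red1 in the frame of feeder between -0.006 and 0.006 m and x of red1 in the frame of feeder between 0.026 and 0.104 m and angle between the x axis of each of red1, red2, blue1, blue2 and the x axis of feeder, either way round below 0.12 rad and linear speed of each of red1, red2, blue1, blue2 below 0.02 m/s and contact force between each of red1, red2, blue1, blue2 and the fingers below 0.05 N and y of red2 in the frame of feeder between 0.022 and 0.038 m and z of red2 in the frame of feeder between -0.006 and 0.006 m and x of red2 in the frame of feeder between 0.026 and 0.104 m and y of blue1 in the frame of feeder between -0.038 and -0.022 m and z of blue1 in the frame of feeder between -0.006 and 0.006 m and x of blue1 in the frame of feeder between 0.026 and 0.104 m and y of blue2 in the frame of feeder between -0.038 and -0.022 m and z of blue2 in the frame of feeder between -0.006 and 0.006 m and x of blue2 in the frame of feeder between 0.026 and 0.104 m), for 0.2 s.
3. the lever is in the green notch (value of joint lever between -0.7 and -0.5 rad), for 0.2 s.
At the end, for the whole second after the job is handed in: Every module present rests released and flat in its colour's lane (8 mm sideways, 6 mm off the deck, 0.12 rad), origin 26 to 104 mm up from the stop; lever within 0.1 rad of green; grey tray level on the blue one, within 7 mm and 0.08 rad, 66 mm above it within 4 mm (all of step 3 and y of red1 in the frame of feeder between 0.022 and 0.038 m and z of red1 in the frame of feeder between -0.006 and 0.006 m and x of red1 in the frame of feeder between 0.026 and 0.104 m and angle between the x axis of each of red1, red2, blue1, blue2 and the x axis of feeder, either way round below 0.12 rad and linear speed of each of red1, red2, blue1, blue2, carry_tray below 0.02 m/s and contact force between each of red1, red2, blue1, blue2 and the fingers below 0.05 N and y of red2 in the frame of feeder between 0.022 and 0.038 m and z of red2 in the frame of feeder between -0.006 and 0.006 m and x of red2 in the frame of feeder between 0.026 and 0.104 m and y of blue1 in the frame of feeder between -0.038 and -0.022 m and z of blue1 in the frame of feeder between -0.006 and 0.006 m and x of blue1 in the frame of feeder between 0.026 and 0.104 m and y of blue2 in the frame of feeder between -0.038 and -0.022 m and z of blue2 in the frame of feeder between -0.006 and 0.006 m and x of blue2 in the frame of feeder between 0.026 and 0.104 m and horizontal distance between carry_tray and base_tray below 0.007 m and z of carry_tray in the frame of base_tray between 0.062 and 0.07 m and angle between the x axis of carry_tray and the x axis of base_tray, either way round below 0.08 rad and angle between each of carry_tray, base_tray's own z axis and vertical below 0.05 rad); the robot touches nothing.
It fails at once if a bystander is moved more than 30 mm (distance of any of rotation_stage, post_holder, driver from where it was at the start of the episode above 0.03 m).
Of red1, red2, blue1, blue2 only 3 to 4 are there at a start; the rules pass over those that are not, and their reading is None.
At some moment in a run one of red1, red2, blue1, blue2, base_tray may be knocked a few centimetres aside while the robot is not near it.
Once in a run the grip may slacken for a moment while it holds something.
It also fails if it takes over 208 s, if anything falls off the work surface, if the arm or the gripper's body presses on something with over 40 N, if the wrist force passes 120 N, or if a joint passes its speed limit or range.

## Robot

A 7-joint arm with a two-finger parallel gripper is mounted at the origin on the work surface. World frame = base frame: x ahead of the robot, y to its left, z up, the work surface at z = 0. Lengths are in m, angles in degrees, forces in N, time in s.
With the tool pointing down it reaches from about 0.425 to 0.825 m from the base axis. Payload 3.6 kg.
Tool frame: the origin (TCP) lies on the centre line of the jaws, within the pads' length; the fingertips stand 22 mm ahead of it and the grasp point (between the pads) lies 3 mm ahead of it; z points along the fingers, y is the line along which they close (so a half turn about z gives the same grasp; the last joint's range is limited). The gripper opens to 93 mm and grips with 3 to 60 N. Pads are 15 mm wide; open, the fingers measure 128 mm over their backs; the gripper's body (75 mm by 188 mm) begins 65 mm behind the grasp point.
Start: joints at [63.455, 35.231, -0.722, 81.555, 0.464, 63.22, -2.315], TCP at [0.275, -0.589, 0.241] pointing down, gripper open.
Joint ranges: [-178.69, 178.69], [-17.37, 117.87], [-77.05, 75.6], [15.02, 138.74], [-78.02, 258.01], [0.78, 113.62], [-162.83, 162.83]. Speed limits (degrees/s): [159.86, 159.86, 180, 180, 180, 180, 180].

## Interface

Orientations are given as [roll, pitch, yaw] about the fixed x, y, z axes, in that order (R = Rz(yaw) Ry(pitch) Rx(roll)).
In Python, from cell import sense, camera, camera_params, close_job gives the robot as it stands.
- The arm moves only by the tool arm_command, never from a script. Its argument "moves" is a list of rows, each an object of numbers: "fingers": the closure, from -1 (fully open) to 1 (shut); "x", "y", "z": the shift along the tool's x, y, z in cm; "turn": the turn about the tool's z in degrees. A call has 1 to 10 rows; each row is the pose to reach, as a shift and turn from the pose commanded when the call began, along the tool's axes at that moment; what a row does not reach only later rows make up. A row lasts 1/10 s, in which the tool goes at most 50 mm and 8.59 degrees, less where a joint would pass 70% of its speed; a pose out of reach is approached as far as the arm can. A call with a gripper value outside its range is refused whole. The fingers move at their own pace and stop on an object; "newtons" is the grip in N (left out, the last holds). Time passes only in rows, so rows that repeat a pose let the fingers close. It gives the time, the measured TCP pose, the force, the opening and the grip force at its end, in the units of the state.
- sense(): the state, without advancing time (a new reading comes with each control period).
- camera(name): name is "side" or "top"; returns the picture (384x512x3 uint8, blue, green, red); there is no depth.
- camera_params(name): a dict with "mtx" (3x3 intrinsics, pixels), "rvec" (rotation vector, rad) and "tvec" (3), from world to camera coordinates, as OpenCV has them. Camera axes: x right, y down, z forward; pixel columns grow to the right and rows downward; lengths in m; the calibration is good to about 2 mm. A picture is of the moment at which its call begins. camera_params takes no time and is no camera call.
- close_job(): hands the job in; it is judged then, once.
The state is a dict: "t": time; "joint_positions": joint angles; "qd": joint speeds; "effort": joint torques, N m; "position": TCP position; "eef_rot": TCP orientation; "ft_force": force on the tool from outside, world axes, zero at the start; "torque": the same for the moment, N m; "grip_width": finger opening in m; "grip_force": force on a finger pad.
Only numpy, scipy, OpenCV 4.12 (cv2) and the standard library are available. Lean on these libraries where they do the work, as an engineer would, in place of code of your own. Each camera call takes 0.05 s, during which the arm holds its last target. There are 200 camera calls.

## Working session

There is one attempt and no reset: what is moved stays moved. The work goes in short steps, Python scripts to look and compute and a tool call to move; the robot and the scene stay as the last step left them, time stands still between calls to the robot, and variables do not carry over. Pictures are saved under pics/ and viewed, at most 16 in all, crops included, and the job is handed in when it is done.

Besides the shell and the picture viewer there is one more tool, called after "Request:" in YAML: its name, and indented under it one key for each argument. arm_command: Moves the arm, as the interface text tells. Its arguments: {"type":"object","properties":{"moves":{"type":"array"},"newtons":{"type":"number"}},"required":["moves"]}

```bash
mkdir -p pics
cat > h.py <<'E'
import numpy as np, cv2
from cell import sense, camera, camera_params, close_job
def P(n):
    p=camera_params(n); return np.array(p["mtx"],float),np.array(p["rvec"],float),np.array(p["tvec"],float)
def ray(n,uv):
    K,r,t=P(n); R=cv2.Rodrigues(r)[0]; c=-R.T@t.ravel()
    d=R.T@np.linalg.inv(K)@np.array([uv[0],uv[1],1.]); return c,d
def onz(n,uv,z):
    c,d=ray(n,uv); return c+d*(z-c[2])/d[2]
def proj(n,X):
    K,r,t=P(n); return cv2.projectPoints(np.float64(X).reshape(-1,1,3),r,t,K,None)[0].reshape(-1,2)
E
python3 - <<'E'
from h import *
for n in("side","top"):
    im=camera(n); cv2.imwrite(f"pics/{n}0.png",im); cv2.imwrite(f"pics/{n}0b.png",cv2.resize(im,(800,600),interpolation=cv2.INTER_CUBIC)); print(n,ray(n,(256,192)))
print(sense())
E
```

```text
side (array([ 0.52213754, -0.84669167,  0.865334  ]), array([ 0.08310994,  0.77202463, -0.63022677]))
top (array([0.33114813, 0.03762399, 1.5307215 ]), array([ 0.19211653,  0.00813772, -0.98159967]))
{'t': 0.1, 'joint_positions': array([63.45553964, 35.28272693, -0.72451962, 81.62913957,  0.46366881,
       63.21864289, -2.31344215]), 'qd': array([-0.03493363, -0.01820633, -0.07174902, -0.13832438, -0.01399101,
        0.00442174, -0.04080106]), 'effort': array([ 6.97166215e-04, -4.60040331e+01,  2.09359014e-01, -1.66243941e+01,
       -6.13387674e-02,  1.69115758e-02,  6.94027244e-05]), 'position': array([ 0.27472844, -0.58838452,  0.23962534]), 'eef_rot': array([-1.79872328e+02,  1.35321845e-04,  2.50323164e+01]), 'ft_force': array([ 0.25960072, -0.51614023,  0.41088457]), 'torque': array([0.02611074, 0.00924317, 0.02088556]), 'grip_force': 0.0, 'grip_width': 0.09278363128790185}
```

View pics/top0b.png

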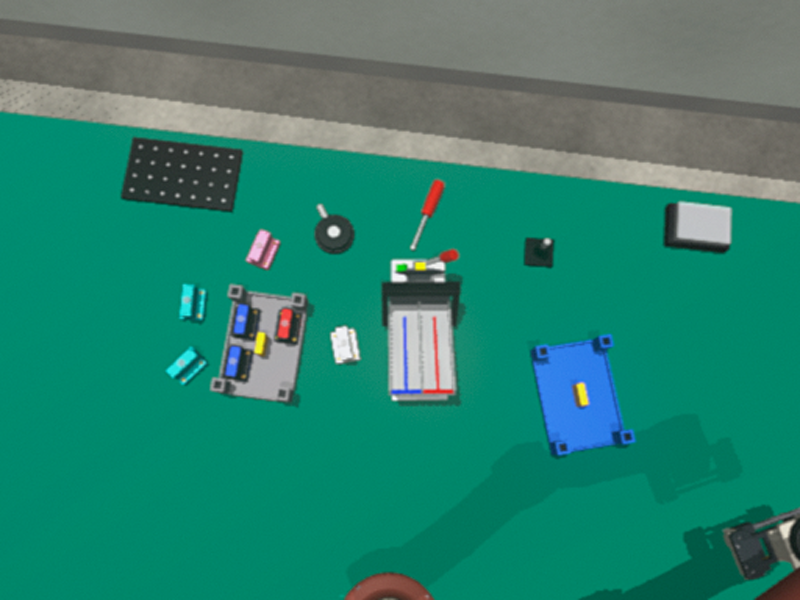

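View pics/side0b.png

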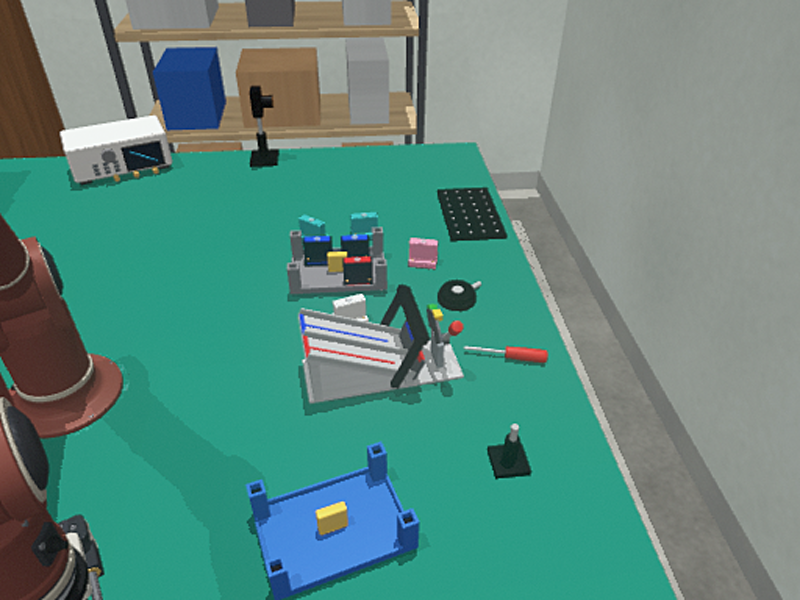

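The views show three modules in the grey tray (left): two blue and one red. The feeder is in the centre, with the lever leaning right. The blue tray is at the right, and there are pink, white and turquoise decoys. I'll measure next.

Run:
```python
from h import *
a=cv2.imread("pics/top0.png"); b=cv2.imread("pics/side0.png")
c1=cv2.resize(a[155:265,235:305],None,fx=5.4,fy=5.4,interpolation=cv2.INTER_CUBIC)
c2=cv2.resize(b[175:265,185:305],(400,300),interpolation=cv2.INTER_CUBIC)
c3=cv2.resize(a[175:265,130:205],(400,294),interpolation=cv2.INTER_CUBIC)
out=np.zeros((600,800,3),np.uint8); out[:594,:378]=c1[:594,:378]; out[:300,400:]=c2; out[300:594,400:]=c3
cv2.imwrite("pics/crop1.png",out)
for n,im in(("top",a),("side",b)):
    h=cv2.cvtColor(im,cv2.COLOR_BGR2HSV); H,S,V=cv2.split(h)
    for nm,m in (("red",((H<6)|(H>174))&(S>150)&(V>120)),("blue",(H>108)&(H<128)&(S>150)&(V>90)),("yel",(H>20)&(H<32)&(S>130)&(V>120))):
        k,l,st,ce=cv2.connectedComponentsWithStats(m.astype(np.uint8),connectivity=8)
        for i in range(1,k):
            if st[i,4]>=8:
                pts=np.argwhere(l==i)[:,::-1].astype(np.float32); print(n,nm,st[i],ce[i].round(1),[np.round(x,1) for x in cv2.minAreaRect(pts)[:2]],round(cv2.minAreaRect(pts)[2],1))
```

```text
top red [270 116  14  22 152] [276.8 126.2] [array([276.8, 126.1]), array([ 6.8, 22.7])] 23.2
top red [282 160  11   7  57] [287.1 163.2] [array([286.9, 163.1]), array([ 5.6, 10.4])] 76.0
top red [180 198   7   8  45] [183.1 201.1] [array([183. , 201.5]), array([7., 6.])] 90.0
top red [178 208   8   8  49] [181.2 211.8] [array([181.5, 211.5]), array([7., 7.])] 90.0
top red [278 211   1   9   9] [278. 215.] [array([278., 215.]), array([8., 0.])] -90.0
top red [279 225   1  15  15] [279. 232.] [array([279., 232.]), array([14.,  0.])] -90.0
top red [271 242  19  10  46] [280.  249.5] [array([280., 250.]), array([12.7, 12.7])] 45.0
top blue [150 194   9  20 116] [154.  203.9] [array([154. , 203.7]), array([ 7.4, 19.1])] 9.5
top blue [259 213   2  34  35] [259. 230.] [array([259. , 229.5]), array([33.,  1.])] 88.3
top blue [144 222  10  19 118] [148.9 231. ] [array([148.8, 230.8]), array([ 7.5, 18.8])] 11.3
top blue [251 248  18   4  39] [259.5 250.4] [array([259.5, 249.5]), array([ 3., 17.])] 90.0
top blue [366 251   2   8   8] [366.5 254.5] [array([366.5, 254.5]), array([7. , 0.7])] 76.
[... 1442 characters left out ...]
ay([206.4, 211. ]), array([34.2,  9. ])] 21.2
side blue [260 206   5  11  18] [261.6 211.4] [array([261.4, 211.2]), array([10.8,  1.5])] 69.4
side blue [254 335   5   9  18] [255.7 339.6] [array([256., 339.]), array([8., 4.])] 90.0
side blue [173 335  94  49 318] [213.7 366.4] [array([221.1, 359.4]), array([ 15.2, 101. ])] 70.0
side blue [174 359   6   3  10] [176.4 359.7] [array([176.5, 359.6]), array([1.9, 5.1])] 76.0
side yel [209 161  13  13 126] [214.6 166.4] [array([215., 167.]), array([12., 12.])] 90.0
side yel [277 198   6   7  34] [279.6 200.7] [array([279.5, 201. ]), array([6., 5.])] 90.0
side yel [202 321  20  21 275] [212.  331.3] [array([212.2, 331.2]), array([15.2, 20.6])] 71.6
```

View pics/crop1.png

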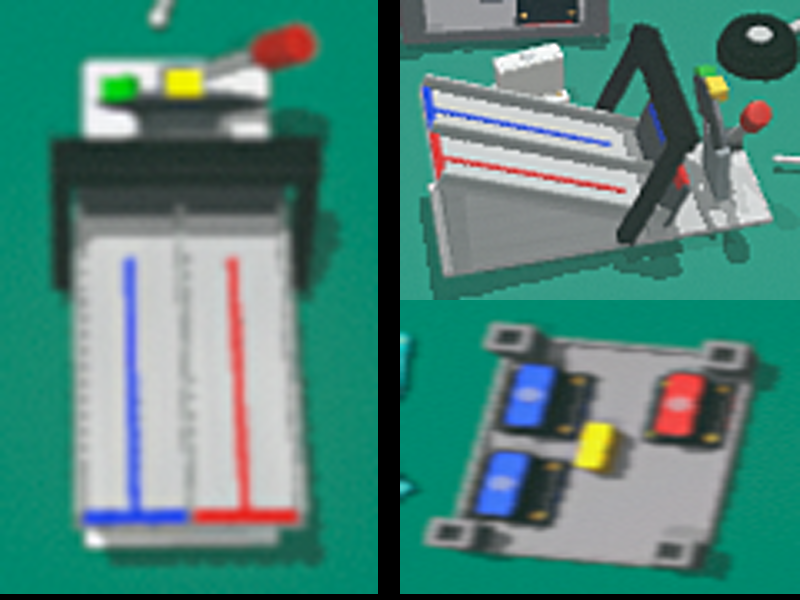

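```bash
cat >> h.py <<'E'
def tri(ut,us):
    c1,d1=ray("top",ut); c2,d2=ray("side",us)
    s=np.linalg.lstsq(np.stack([d1,-d2],1),c2-c1,rcond=None)[0]
    return (c1+s[0]*d1+c2+s[1]*d2)/2, np.linalg.norm(c1+s[0]*d1-c2-s[1]*d2)
def rects(n,col,z,roi,amin=25):
    "min-area rectangle of the colour in roi (x0,y0,x1,y1), on plane z: centre, sizes mm, yaw of long side"
    im=camera(n) if isinstance(n,str) else n[1]; n=n if isinstance(n,str) else n[0]
    H,S,V=cv2.split(cv2.cvtColor(im,cv2.COLOR_BGR2HSV))
    m={"red":((H<6)|(H>174))&(S>100)&(V>110),"blue":(H>108)&(H<128)&(S>110)&(V>90),"yel":(H>20)&(H<32)&(S>130)&(V>120),
       "grey":(S<40)&(V>90)}[col].astype(np.uint8)
    k=np.zeros_like(m); x0,y0,x1,y1=roi; k[y0:y1,x0:x1]=m[y0:y1,x0:x1]
    k=cv2.morphologyEx(k,cv2.MORPH_CLOSE,np.ones((5,5)))
    out=[]
    for c in cv2.findContours(k,cv2.RETR_EXTERNAL,cv2.CHAIN_APPROX_NONE)[0]:
        if cv2.contourArea(c)<amin: continue
        q=np.array([onz(n,p,z)[:2] for p in c.reshape(-1,2)],np.float32)*1000
        (cx,cy),(w,h),a=cv2.minAreaRect(q)
        if w<h: a+=90; w,h=h,w
        out.append((round(cx,1),round(cy,1),round(w),round(h),round((a+90)%180-90,1)))
    return out
E
python3 - <<'E'
from h import *
T=lambda x,y:(235+x/5.4-.4,155+y/5.4-.4)
S=lambda x,y:(185+(x-400)*.3-.35,175+y*.3-.35)
for nm,a,b in(("redtop",T(245,516),S(437,157)),("bluetop",T(135,517),S(431,106)),("redend",T(232,258),S(625,190)),("blueend",T(128,258),S(609,143)),("knob",(287.1,163.2),(291.8,208.7)),
 ("notch_y",(268.6,170.1),(279.6,200.7))):
    X,e=tri(a,b); print(nm,X.round(4),round(e,4))
im=("top",cv2.imread("pics/top0.png"))
print("mods",rects(im,"blue",.072,(135,180,200,260)),rects(im,"red",.072,(135,180,200,260)))
print("carry h",rects(im,"yel",.06,(135,180,200,260)),"base h",rects(im,"yel",.06,(340,210,410,290)))
print("base rect",rects(im,"blue",.02,(330,205,420,300),200))
# carry posts by top pixels (800 scale)
for p in((235,291),(299,300),(219,385),(284,395)): print("cpost",onz("top",(p[0]/1.5625-.2,p[1]/1.5625-.2),.076).round(4))
for p in((541,352),(605,342),(560,447),(627,437)): print("bpost",onz("top",(p[0]/1.5625-.2,p[1]/1.5625-.2),.076).round(4))
E
```

```text
redtop [ 0.4457 -0.0402  0.1162] 0.0034
bluetop [0.4391 0.0192 0.1191] 0.0058
redend [ 0.599  -0.021   0.0455] 0.0041
blueend [0.591  0.039  0.0461] 0.0027
knob [ 0.7056 -0.0334  0.1348] 0.0051
notch_y [0.6808 0.0193 0.1209] 0.0043
mods [(458.3, 359.9, 60, 24, -0.9), (543.2, 357.8, 61, 24, -0.9)] [(544.6, 271.2, 59, 22, -1.0)]
carry h [(500.6, 315.0, 41, 17, 1.9)] base h [(475.9, -321.5, 38, 16, 15.3)]
base rect []
cpost [0.5956 0.377  0.076 ]
cpost [0.5927 0.2486 0.076 ]
cpost [0.4091 0.3776 0.076 ]
cpost [0.405  0.2504 0.076 ]
bpost [ 0.5465 -0.2346  0.076 ]
bpost [ 0.5809 -0.3574  0.076 ]
bpost [ 0.3701 -0.2842  0.076 ]
bpost [ 0.4037 -0.4097  0.076 ]
```

```bash
cat >> h.py <<'E'
from scipy.spatial.transform import Rotation as Rot
def go(x,y,z,yaw,frm=None):
    "print the tool shift (cm) and turn (deg) from the present (or given) pose to TCP x,y,z (mm), yaw"
    if frm is None:
        s=sense(); p=np.array(s["position"])*1000; w=s["eef_rot"]; R=Rot.from_euler("xyz",w,degrees=True)
        print("t",round(s["t"],1),"p",p.round(1),"rot",np.round(w,1),"grip",round(s["grip_width"]*1000,1),round(s["grip_force"],1),"F",np.round(s["ft_force"],1))
        w=w[2]
    else: p=np.array(frm[:3],float); w=frm[3]; R=Rot.from_euler("xyz",[180,0,w],degrees=True)
    print((x,y,z,yaw),"shift",(R.inv().apply(np.array([x,y,z])-p)/10).round(2),"turn",round(w-yaw,1))
A=np.radians(7.2); FO=np.array([626,12.5])
def fd(h,r):
    "feeder: horizontal mm up from the stop, mm to the right -> world xy mm"
    return FO-h*np.array([np.cos(A),np.sin(A)])+r*np.array([np.sin(A),-np.cos(A)])
E
python3 -c "
from h import *
go(706,-33,240,7.2)
print(fd(145,30),fd(145,-30))
T=lambda x,y:(235+x/5.4-.4,155+y/5.4-.4)
print(onz('top',T(245,516),.1155),onz('top',T(135,517),.1155))"
```

```text
t 0.1 p [ 274.7 -588.4  239.6] rot [-179.9    0.    25. ] grip 92.8 0.0 F [ 0.3 -0.5  0.4]
(706, -33, 240, 7.2) shift [ 6.258e+01 -3.207e+01  3.000e-02] turn 17.8
[485.90336532 -35.43675991] [478.3833713   24.09012217]
[ 0.44408415 -0.04046219  0.1155    ] [0.43648838 0.01873776 0.1155    ]
```

Request:
arm_command:
  moves:
    - {"x": 4.5,"y": -2.3,"turn": 1.8}
    - {"x": 9,"y": -4.6,"turn": 3.6}
    - {"x": 13.5,"y": -6.9,"turn": 5.4}
    - {"x": 18,"y": -9.2,"turn": 7.2}
    - {"x": 22.5,"y": -11.5,"turn": 9}
    - {"x": 27,"y": -13.8,"turn": 10.8}
    - {"x": 31.5,"y": -16.1,"turn": 12.6}
    - {"x": 36,"y": -18.4,"turn": 14.4}
    - {"x": 40.5,"y": -20.8,"turn": 16.2}
    - {"x": 45,"y": -23.1,"turn": 17.8}

```text
invalid input at $.moves[0]: expected keys fingers, x, y, z, turn
```

```bash
python3 -c "
from h import *
go(706,-33,175,7.2)"
```

```text
t 0.1 p [ 274.7 -588.4  239.6] rot [-179.9    0.    25. ] grip 92.8 0.0 F [ 0.3 -0.5  0.4]
(706, -33, 175, 7.2) shift [ 62.58 -32.06   6.53] turn 17.8
```

Request:
arm_command:
  moves:
    - {"fingers": -1,"z": 0,"x": 9,"y": -4.6,"turn": 3.6}
    - {"fingers": -1,"z": 0,"x": 18,"y": -9.2,"turn": 7.2}
    - {"fingers": -1,"z": 0,"x": 27,"y": -13.8,"turn": 10.8}
    - {"fingers": -1,"z": 0,"x": 36,"y": -18.4,"turn": 14.4}
    - {"fingers": -1,"z": 0,"x": 45,"y": -23.1,"turn": 17.8}
    - {"fingers": -1,"z": 0,"x": 45,"y": -23.1,"turn": 17.8}
    - {"fingers": -1,"z": 0,"x": 45,"y": -23.1,"turn": 17.8}
    - {"fingers": -1,"z": 0,"x": 45,"y": -23.1,"turn": 17.8}
    - {"fingers": -1,"z": 0,"x": 45,"y": -23.1,"turn": 17.8}
    - {"fingers": -1,"z": 0,"x": 45,"y": -23.1,"turn": 17.8}

```text
t: 1.1
position: [0.5821, -0.192, 0.2403]
eef_rot: [-180.0, 0.0, 7.2]
ft_force: [-0.0, -1.3, -0.1]
grip_width: 0.093
grip_force: 0.0
```

```bash
python3 -c "
from h import *
go(706,-33,200,7.2)"
```

```text
t 1.1 p [ 582.1 -192.   240.3] rot [-180.     0.     7.2] grip 93.0 0.0 F [-0.  -1.3 -0.1]
(706, -33, 200, 7.2) shift [ 14.29 -14.22   4.02] turn 0.0
```

Request:
arm_command:
  moves:
    - {"fingers": -1,"z": 0,"x": 14.3,"y": -14.2,"turn": 0}
    - {"fingers": -1,"z": 0,"x": 14.3,"y": -14.2,"turn": 0}
    - {"fingers": -1,"z": 0,"x": 14.3,"y": -14.2,"turn": 0}
    - {"fingers": -1,"z": 0,"x": 14.3,"y": -14.2,"turn": 0}
    - {"fingers": -1,"z": 0,"x": 14.3,"y": -14.2,"turn": 0}
    - {"fingers": -1,"z": 3,"x": 14.3,"y": -14.2,"turn": 0}
    - {"fingers": -1,"z": 6,"x": 14.3,"y": -14.2,"turn": 0}
    - {"fingers": -1,"z": 9,"x": 14.3,"y": -14.2,"turn": 0}
    - {"fingers": -1,"z": 10,"x": 14.3,"y": -14.2,"turn": 0}
    - {"fingers": 0,"z": 10,"x": 14.3,"y": -14.2,"turn": 0}
  newtons: 10

```text
t: 2.1
position: [0.704, -0.0353, 0.1386]
eef_rot: [-180.0, 0.3, 7.2]
ft_force: [-0.5, -0.8, 1.0]
grip_width: 0.0891
grip_force: 0.0
```

```bash
python3 -c "
from h import *
go(699,20,140,7.2)"
```

```text
t 2.1 p [704.  -35.3 138.6] rot [-180.     0.3    7.2] grip 89.1 0.0 F [-0.5 -0.8  1. ]
(699, 20, 140, 7.2) shift [ 0.2  -5.55 -0.14] turn 0.0
```

Request:
arm_command:
  moves:
    - {"fingers": 0,"z": 0,"x": 0,"y": 0,"turn": 0}
    - {"fingers": 0,"z": 0,"x": 0,"y": -1.2,"turn": 0}
    - {"fingers": 0,"z": 0,"x": 0,"y": -2.4,"turn": 0}
    - {"fingers": 0,"z": 0,"x": 0,"y": -3.6,"turn": 0}
    - {"fingers": 0,"z": 0,"x": 0.2,"y": -4.8,"turn": 0}
    - {"fingers": 0,"z": -0.3,"x": 0.2,"y": -5.5,"turn": 0}
    - {"fingers": 0.6,"z": -0.3,"x": 0.2,"y": -5.5,"turn": 0}
    - {"fingers": 0.6,"z": -0.3,"x": 0.2,"y": -5.5,"turn": 0}
    - {"fingers": 0.6,"z": -0.3,"x": 0.2,"y": -5.5,"turn": 0}
    - {"fingers": 0.6,"z": -0.3,"x": 0.2,"y": -5.5,"turn": 0}

```text
t: 3.1
position: [0.7, 0.0215, 0.1432]
eef_rot: [-179.8, 0.1, 7.3]
ft_force: [-0.6, 2.1, 0.2]
grip_width: 0.022
grip_force: 10.0
```

```bash
python3 -c "
from h import *
go(699,20,140,7.2)"
```

```text
t 3.1 p [700.   21.5 143.2] rot [-1.798e+02  1.000e-01  7.300e+00] grip 22.0 10.0 F [-0.6  2.1  0.2]
(699, 20, 140, 7.2) shift [-0.12  0.14  0.32] turn 0.1
```

Request:
arm_command:
  moves:
    - {"fingers": -0.2,"z": 0,"x": 0,"y": 0,"turn": 0}
    - {"fingers": -0.2,"z": 0,"x": 0,"y": 0,"turn": 0}
    - {"fingers": -0.2,"z": 0,"x": 0,"y": 0,"turn": 0}
    - {"fingers": -0.2,"z": -4,"x": 0,"y": 0,"turn": 0}
    - {"fingers": -0.2,"z": -8,"x": 0,"y": 0,"turn": 0}
    - {"fingers": -0.2,"z": -8,"x": -4,"y": -3,"turn": 2}
    - {"fingers": -0.2,"z": -8,"x": -7,"y": -7,"turn": 4}
    - {"fingers": -0.2,"z": -8,"x": -9,"y": -12,"turn": 6}
    - {"fingers": -0.2,"z": -8,"x": -10,"y": -17,"turn": 8.2}
    - {"fingers": -0.2,"z": -8,"x": -10,"y": -22,"turn": 8.2}

```text
t: 4.1
position: [0.5728, 0.2218, 0.2245]
eef_rot: [180.0, 0.0, -1.1]
ft_force: [1.5, -0.1, 0.3]
grip_width: 0.0562
grip_force: 0.0
```

Run:
```python
from h import *
go(543.2,357.8,62,-1)
a=camera("top");b=camera("side")
cv2.imwrite("pics/t1.png",np.hstack([cv2.resize(a[140:260,200:310],(400,436)),cv2.resize(b[175:265,185:305],(400,436))]))
```

```text
t 4.1 p [572.8 221.8 224.5] rot [180.    0.   -1.1] grip 56.2 0.0 F [ 1.5 -0.1  0.3]
(543.2, 357.8, 62, -1) shift [ -3.21 -13.55  16.25] turn -0.1
```

View pics/t1.png

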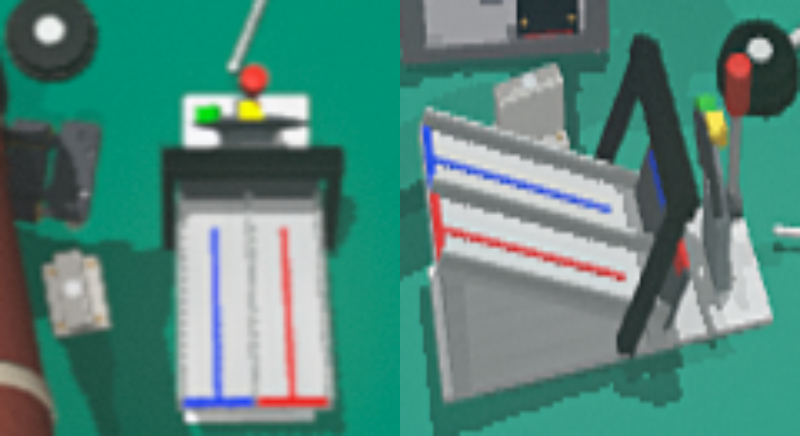

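The knob is now upright at the yellow notch. I'll pick the far blue module.

Request:
arm_command:
  moves:
    - {"fingers": -0.2,"z": 0,"x": -3.2,"y": -5,"turn": 0}
    - {"fingers": -0.2,"z": 0,"x": -3.2,"y": -10,"turn": 0}
    - {"fingers": -0.2,"z": 0,"x": -3.2,"y": -13.6,"turn": 0}
    - {"fingers": -0.2,"z": 4,"x": -3.2,"y": -13.6,"turn": 0}
    - {"fingers": -0.2,"z": 8,"x": -3.2,"y": -13.6,"turn": 0}
    - {"fingers": -0.2,"z": 12,"x": -3.2,"y": -13.6,"turn": 0}
    - {"fingers": -0.2,"z": 15,"x": -3.2,"y": -13.6,"turn": 0}
    - {"fingers": -0.2,"z": 16.2,"x": -3.2,"y": -13.6,"turn": 0}
    - {"fingers": -0.2,"z": 16.2,"x": -3.2,"y": -13.6,"turn": 0}
    - {"fingers": 0.7,"z": 16.2,"x": -3.2,"y": -13.6,"turn": 0}
  newtons: 20

```text
t: 5.2
position: [0.5458, 0.3579, 0.0632]
eef_rot: [-179.9, -0.1, -1.0]
ft_force: [0.6, 0.3, 0.2]
grip_width: 0.0516
grip_force: 0.0
```

Request:
arm_command:
  moves:
    - {"fingers": 0.7,"z": 0,"x": 0,"y": 0,"turn": 0}
    - {"fingers": 0.7,"z": 0,"x": 0,"y": 0,"turn": 0}
    - {"fingers": 0.7,"z": 0,"x": 0,"y": 0,"turn": 0}
    - {"fingers": 0.7,"z": -2,"x": 0,"y": 0,"turn": 0}
    - {"fingers": 0.7,"z": -6,"x": 0,"y": 0,"turn": 0}
    - {"fingers": 0.7,"z": -10,"x": 0,"y": 0,"turn": 0}
    - {"fingers": 0.7,"z": -13.5,"x": 0,"y": 0,"turn": 0}

```text
t: 5.9
position: [0.5446, 0.3574, 0.1988]
eef_rot: [-180.0, -0.0, -1.0]
ft_force: [0.7, 0.7, -1.7]
grip_width: 0.0219
grip_force: 20.0
```

```bash
sed -i 's/FO=np.array.*/FO=np.array([624,12])/' h.py
python3 - <<'E'
from h import *
x,y=fd(145,-30)
go(x,y,185,7.2); print(x,y)
E
```

```text
t 5.9 p [544.6 357.4 198.8] rot [-180.   -0.   -1.] grip 21.9 20.0 F [ 0.7  0.7 -1.7]
(np.float64(476.3833713024715), np.float64(23.59012217261022), 185, 7.2) shift [-6.25 33.49  1.36] turn -8.2
476.3833713024715 23.59012217261022
```

Request:
arm_command:
  moves:
    - {"fingers": 0.7,"z": 0,"x": -1,"y": 4,"turn": -1}
    - {"fingers": 0.7,"z": 0,"x": -2,"y": 9,"turn": -2}
    - {"fingers": 0.7,"z": 0,"x": -3,"y": 14,"turn": -4}
    - {"fingers": 0.7,"z": 0,"x": -4,"y": 19,"turn": -6}
    - {"fingers": 0.7,"z": 0,"x": -5.5,"y": 24,"turn": -8.2}
    - {"fingers": 0.7,"z": 0,"x": -6.2,"y": 29,"turn": -8.2}
    - {"fingers": 0.7,"z": 0,"x": -6.2,"y": 33.5,"turn": -8.2}
    - {"fingers": 0.7,"z": 0,"x": -6.2,"y": 33.5,"turn": -8.2}
    - {"fingers": 0.7,"z": 1,"x": -6.2,"y": 33.5,"turn": -8.2}
    - {"fingers": 0.7,"z": 2,"x": -6.2,"y": 33.5,"turn": -8.2}

```text
t: 6.9
position: [0.4771, 0.025, 0.1762]
eef_rot: [-179.9, -0.1, 7.3]
ft_force: [-1.2, -0.5, -1.3]
grip_width: 0.0222
grip_force: 20.0
```

Run:
```python
from h import *
x,y=fd(145,-30)
go(x,y,165,7.2)
a=camera("top");b=camera("side")
cv2.imwrite("pics/t2.png",np.hstack([cv2.resize(a[140:260,200:310],(400,436)),cv2.resize(b[155:265,165:305],(400,436))]))
```

```text
t 6.9 p [477.1  25.  176.2] rot [-1.799e+02 -1.000e-01  7.300e+00] grip 22.2 20.0 F [-1.2 -0.5 -1.3]
(np.float64(476.3833713024715), np.float64(23.59012217261022), 165, 7.2) shift [-0.09  0.13  1.12] turn 0.1
```

View pics/t2.png

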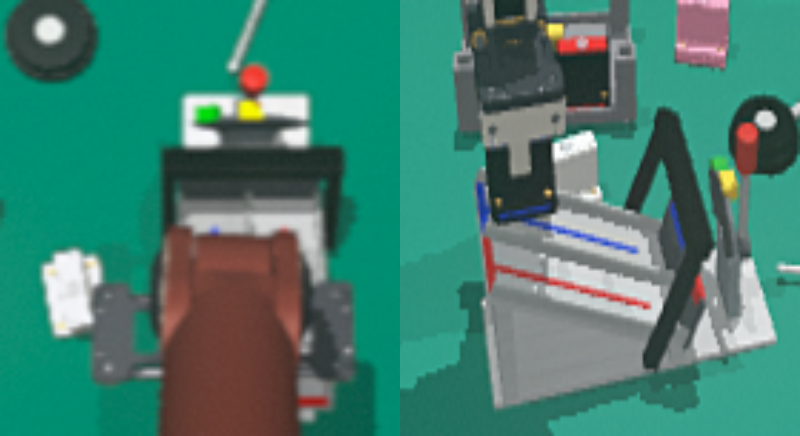

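The blue module hangs over the blue lane, near the upper end. I'll lower it to contact.

Request:
arm_command:
  moves:
    - {"fingers": 0.7,"z": 0.5,"x": -0.1,"y": 0.1,"turn": 0}
    - {"fingers": 0.7,"z": 1.0,"x": -0.1,"y": 0.1,"turn": 0}
    - {"fingers": 0.7,"z": 1.3,"x": -0.1,"y": 0.1,"turn": 0}
    - {"fingers": 0.7,"z": 1.5,"x": -0.1,"y": 0.1,"turn": 0}
  newtons: 8

```text
t: 7.4
position: [0.4803, 0.0239, 0.1633]
eef_rot: [-180.0, -0.6, 7.3]
ft_force: [4.8, 2.5, 7.0]
grip_width: 0.0221
grip_force: 8.0
```

Request:
arm_command:
  moves:
    - {"fingers": 0.7,"z": 0.3,"x": 0,"y": 0,"turn": 0}
    - {"fingers": 0.7,"z": 0.5,"x": 0,"y": 0,"turn": 0}
    - {"fingers": 0.7,"z": 0.5,"x": 0,"y": 0,"turn": 0}
  newtons: 4

```text
t: 7.7
position: [0.4783, 0.0235, 0.1573]
eef_rot: [-180.0, -0.3, 7.3]
ft_force: [4.7, 2.0, 3.3]
grip_width: 0.0221
grip_force: 4.0
```

Request:
arm_command:
  moves:
    - {"fingers": 0.7,"z": 0.3,"x": 0,"y": 0,"turn": 0}
    - {"fingers": 0.7,"z": 0.6,"x": 0,"y": 0,"turn": 0}
    - {"fingers": 0.7,"z": 0.9,"x": 0,"y": 0,"turn": 0}
    - {"fingers": 0.7,"z": 0.9,"x": 0,"y": 0,"turn": 0}
    - {"fingers": 0,"z": 0.9,"x": 0,"y": 0,"turn": 0}
    - {"fingers": 0,"z": 0.9,"x": 0,"y": 0,"turn": 0}
    - {"fingers": 0,"z": 0.9,"x": 0,"y": 0,"turn": 0}
    - {"fingers": 0,"z": -3,"x": 0,"y": 0,"turn": 0}
    - {"fingers": 0,"z": -7,"x": 0,"y": 0,"turn": 0}
  newtons: 3

```text
t: 8.6
position: [0.4748, 0.0221, 0.2266]
eef_rot: [180.0, 0.3, 7.2]
ft_force: [1.2, 0.5, 0.8]
grip_width: 0.0466
grip_force: 0.0
```

Run:
```python
from h import *
go(544,357,225,-1)
a=camera("top");b=camera("side")
print(rects(("top",a),"blue",.072,(135,180,200,260)),rects(("top",a),"red",.072,(135,180,200,260)))
cv2.imwrite("pics/t3.png",np.hstack([cv2.resize(a[140:260,200:310],(400,436)),cv2.resize(b[155:265,165:305],(400,436))]))
```

```text
t 8.6 p [474.8  22.1 226.6] rot [180.    0.3   7.2] grip 46.6 0.0 F [1.2 0.5 0.8]
(544, 357, 225, -1) shift [ 11.08 -32.36   0.11] turn 8.2
[(458.3, 359.8, 60, 23, -2.1)] [(544.6, 271.2, 59, 22, -1.0)]
```

View pics/t3.png

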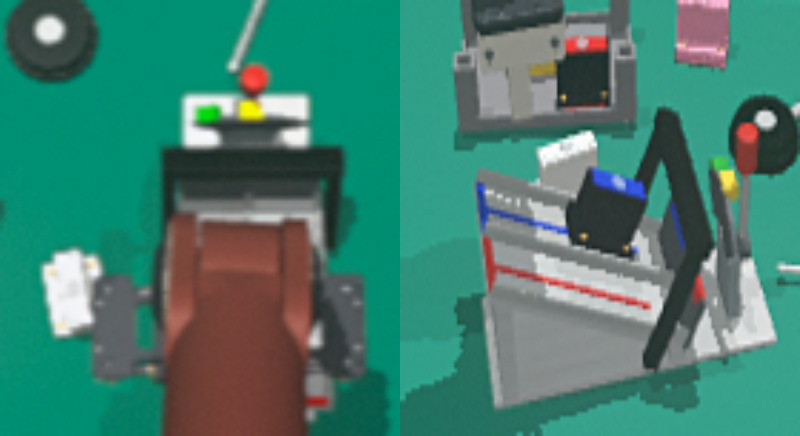

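The module is standing flat in the lane, sliding down. Next is the second blue.

Request:
arm_command:
  moves:
    - {"fingers": 0,"z": 0,"x": 0,"y": -5,"turn": 0}
    - {"fingers": 0,"z": 0,"x": 1,"y": -10,"turn": 2}
    - {"fingers": -0.2,"z": 0,"x": 2,"y": -15,"turn": 4}
    - {"fingers": -0.2,"z": 0,"x": 2.7,"y": -20,"turn": 6}
    - {"fingers": -0.2,"z": 0,"x": 2.7,"y": -25,"turn": 8.2}
    - {"fingers": -0.2,"z": 0,"x": 2.7,"y": -30,"turn": 8.2}
    - {"fingers": -0.2,"z": 0,"x": 2.7,"y": -33.7,"turn": 8.2}
    - {"fingers": -0.2,"z": 0,"x": 2.7,"y": -33.7,"turn": 8.2}
    - {"fingers": -0.2,"z": 4,"x": 2.7,"y": -33.7,"turn": 8.2}
    - {"fingers": -0.2,"z": 8,"x": 2.7,"y": -33.7,"turn": 8.2}
  newtons: 20

```text
t: 9.7
position: [0.461, 0.3599, 0.1462]
eef_rot: [-179.9, -0.1, -1.0]
ft_force: [-0.4, -0.0, -0.0]
grip_width: 0.0556
grip_force: 0.0
```

Run:
```python
from h import *
go(459.5,359.5,62,-1)
a=camera("top");b=camera("side")
print(rects(("top",a),"blue",.072,(240,170,300,260)),rects(("top",a),"red",.072,(135,180,200,260)))
cv2.imwrite("pics/t4.png",np.hstack([cv2.resize(a[140:260,200:310],(400,436)),cv2.resize(b[155:265,165:305],(400,436))]))
```

```text
t 9.7 p [461.  359.9 146.2] rot [-1.799e+02 -1.000e-01 -1.000e+00] grip 55.6 0.0 F [-0.4 -0.  -0. ]
(459.5, 359.5, 62, -1) shift [-0.17  0.05  8.42] turn 0.0
[(498.3, 25.4, 122, 57, 6.8), (610.1, 38.0, 35, 22, 6.6)] [(544.4, 271.2, 60, 22, -1.0)]
```

View pics/t4.png

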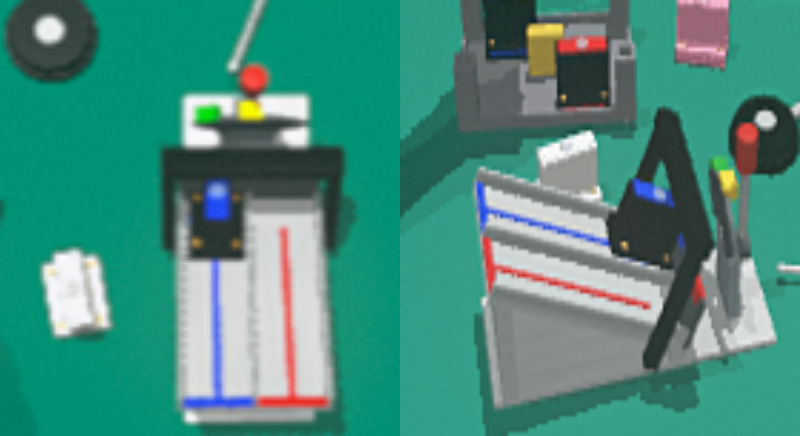

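The first blue module rests straight at the stop under the bar.

Request:
arm_command:
  moves:
    - {"fingers": -0.2,"z": 4,"x": -0.1,"y": 0,"turn": 0}
    - {"fingers": -0.2,"z": 7,"x": -0.1,"y": 0,"turn": 0}
    - {"fingers": -0.2,"z": 8.4,"x": -0.1,"y": 0,"turn": 0}
    - {"fingers": -0.2,"z": 8.4,"x": -0.1,"y": 0,"turn": 0}
    - {"fingers": 0.7,"z": 8.4,"x": -0.1,"y": 0,"turn": 0}
    - {"fingers": 0.7,"z": 8.4,"x": -0.1,"y": 0,"turn": 0}
    - {"fingers": 0.7,"z": 8.4,"x": -0.1,"y": 0,"turn": 0}
    - {"fingers": 0.7,"z": 8.4,"x": -0.1,"y": 0,"turn": 0}
    - {"fingers": 0.7,"z": 6,"x": -0.1,"y": 0,"turn": 0}
    - {"fingers": 0.7,"z": 2,"x": -0.1,"y": 0,"turn": 0}

```text
t: 10.8
position: [0.4574, 0.3586, 0.125]
eef_rot: [179.7, 0.3, -1.0]
ft_force: [0.2, 0.9, -0.9]
grip_width: 0.0221
grip_force: 19.8
```

Request:
arm_command:
  moves:
    - {"fingers": 0.7,"z": -3,"x": 0,"y": 0,"turn": 0}
    - {"fingers": 0.7,"z": -3,"x": 0,"y": 2,"turn": 0}

```text
t: 11.0
position: [0.4608, 0.3453, 0.1616]
eef_rot: [-179.4, -0.5, -0.7]
ft_force: [0.8, 0.6, -1.1]
grip_width: 0.0223
grip_force: 19.8
```

Run:
```python
from h import *
x,y=fd(146,-30)
go(x,y,175,7.2)
```

```text
t 11.0 p [460.8 345.3 161.6] rot [-179.4   -0.5   -0.7] grip 22.3 19.8 F [ 0.8  0.6 -1.1]
(np.float64(475.39125660115707), np.float64(23.464788939045913), 175, 7.2) shift [ 1.87 32.15 -1.65] turn -7.9
```

Request:
arm_command:
  moves:
    - {"fingers": 0.7,"z": -3.5,"x": 0.5,"y": 3,"turn": -1}
    - {"fingers": 0.7,"z": -3.5,"x": 1,"y": 8,"turn": -2}
    - {"fingers": 0.7,"z": -3.5,"x": 1.5,"y": 13,"turn": -4}
    - {"fingers": 0.7,"z": -3.5,"x": 1.9,"y": 18,"turn": -6}
    - {"fingers": 0.7,"z": -3.5,"x": 1.9,"y": 23,"turn": -8}
    - {"fingers": 0.7,"z": -3.5,"x": 1.9,"y": 28,"turn": -8}
    - {"fingers": 0.7,"z": -3.5,"x": 1.9,"y": 32.2,"turn": -8}
    - {"fingers": 0.7,"z": -3.5,"x": 1.9,"y": 32.2,"turn": -8}
    - {"fingers": 0.7,"z": -2.5,"x": 1.9,"y": 32.2,"turn": -8}
    - {"fingers": 0.7,"z": -2,"x": 1.9,"y": 32.2,"turn": -8}

```text
t: 12.0
position: [0.479, 0.0186, 0.1792]
eef_rot: [179.9, -0.9, 7.2]
ft_force: [6.8, -0.1, 10.7]
grip_width: 0.0221
grip_force: 20.2
```

Run:
```python
from h import *
x,y=fd(146,-30)
go(x,y,165,7.2)
```

```text
t 12.0 p [479.   18.6 179.2] rot [179.9  -0.9   7.2] grip 22.1 20.2 F [ 6.8 -0.1 10.7]
(np.float64(475.39125660115707), np.float64(23.464788939045913), 165, 7.2) shift [-0.32 -0.53  1.41] turn -0.0
```

Request:
arm_command:
  moves:
    - {"fingers": 0.7,"z": -2,"x": -0.2,"y": 0,"turn": 0}
    - {"fingers": 0.7,"z": -2,"x": -0.3,"y": -0.5,"turn": 0}
    - {"fingers": 0.7,"z": -2,"x": -0.3,"y": -0.5,"turn": 0}
    - {"fingers": 0.7,"z": -2,"x": -0.3,"y": -0.5,"turn": 0}

```text
t: 12.4
position: [0.4682, 0.0235, 0.1957]
eef_rot: [-180.0, 0.1, 7.2]
ft_force: [0.3, 0.0, -1.6]
grip_width: 0.022
grip_force: 19.7
```

Run:
```python
from h import *
x,y=fd(146,-30)
go(x,y,165,7.2)
a=camera("top");b=camera("side")
cv2.imwrite("pics/t5.png",np.hstack([cv2.resize(a[140:260,200:310],(400,436)),cv2.resize(b[155:265,165:305],(400,436))]))
```

```text
t 12.4 p [468.2  23.5 195.7] rot [-1.8e+02  1.0e-01  7.2e+00] grip 22.0 19.7 F [ 0.3  0.  -1.6]
(np.float64(475.39125660115707), np.float64(23.464788939045913), 165, 7.2) shift [0.72 0.1  3.07] turn -0.0
```

View pics/t5.png

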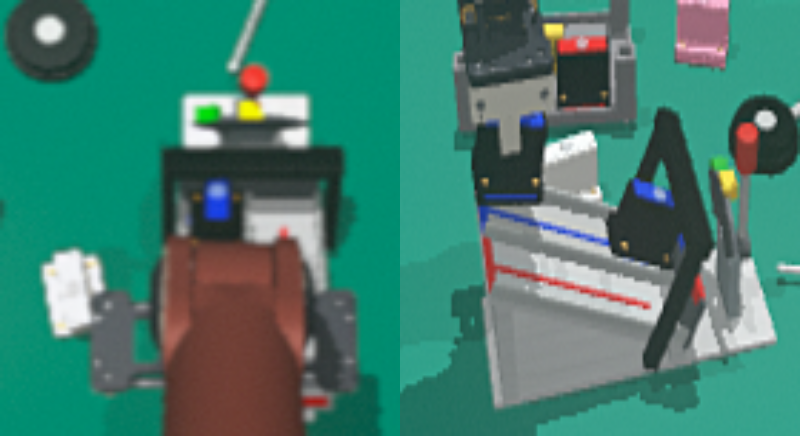

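Request:
arm_command:
  moves:
    - {"fingers": 0.7,"z": 0,"x": 0.9,"y": 0.1,"turn": 0}
    - {"fingers": 0.7,"z": 0,"x": 0.9,"y": 0.1,"turn": 0}
    - {"fingers": 0.7,"z": 0.7,"x": 0.9,"y": 0.1,"turn": 0}
    - {"fingers": 0.7,"z": 1.4,"x": 0.9,"y": 0.1,"turn": 0}
    - {"fingers": 0.7,"z": 1.9,"x": 0.9,"y": 0.1,"turn": 0}
    - {"fingers": 0.7,"z": 2.3,"x": 0.9,"y": 0.1,"turn": 0}
    - {"fingers": 0.7,"z": 2.3,"x": 0.9,"y": 0.1,"turn": 0}
  newtons: 8

```text
t: 13.2
position: [0.4775, 0.0225, 0.1729]
eef_rot: [-180.0, 0.1, 7.0]
ft_force: [0.0, 0.7, -1.3]
grip_width: 0.022
grip_force: 8.0
```

Request:
arm_command:
  moves:
    - {"fingers": 0.7,"z": 0.5,"x": 0,"y": 0,"turn": 0}
    - {"fingers": 0.7,"z": 1.0,"x": 0,"y": 0,"turn": 0}
    - {"fingers": 0.7,"z": 1.3,"x": 0,"y": 0,"turn": 0}
    - {"fingers": 0.7,"z": 1.3,"x": 0,"y": 0,"turn": 0}

```text
t: 13.6
position: [0.4823, 0.0229, 0.162]
eef_rot: [180.0, -0.6, 7.0]
ft_force: [5.5, -0.7, 3.6]
grip_width: 0.0219
grip_force: 8.0
```

Request:
arm_command:
  moves:
    - {"fingers": 0.7,"z": 0.4,"x": 0,"y": 0,"turn": 0}
    - {"fingers": 0.7,"z": 0.8,"x": 0,"y": 0,"turn": 0}
    - {"fingers": 0.7,"z": 1.2,"x": 0,"y": 0,"turn": 0}
    - {"fingers": 0.7,"z": 1.2,"x": 0,"y": 0,"turn": 0}
    - {"fingers": 0,"z": 1.2,"x": 0,"y": 0,"turn": 0}
    - {"fingers": 0,"z": 1.2,"x": 0,"y": 0,"turn": 0}
    - {"fingers": 0,"z": 1.2,"x": 0,"y": 0,"turn": 0}
    - {"fingers": 0,"z": -3,"x": 0,"y": 0,"turn": 0}
    - {"fingers": 0,"z": -7,"x": 0,"y": 0,"turn": 0}
  newtons: 3

```text
t: 14.5
position: [0.4767, 0.0226, 0.2306]
eef_rot: [-180.0, 0.3, 7.0]
ft_force: [1.4, 0.2, 0.1]
grip_width: 0.0464
grip_force: 0.0
```

Run:
```python
from h import *
a=camera("top")
print(rects(("top",a),"red",.072,(135,180,200,260)),rects(("top",a),"yel",.06,(135,180,200,260)))
go(545,271,225,-1)
```

```text
[(544.4, 271.0, 60, 23, -0.8)] [(500.7, 314.3, 41, 17, -0.5)]
t 14.6 p [481.1  22.8 237.5] rot [180.   -0.6   7. ] grip 46.6 0.0 F [ 1.5 -0.   3.5]
(545, 271, 225, -1) shift [  9.36 -23.85   1.34] turn 8.0
```

Request:
arm_command:
  moves:
    - {"fingers": 0,"z": 0,"x": 1,"y": -4,"turn": 1}
    - {"fingers": 0,"z": 0,"x": 4,"y": -9,"turn": 3}
    - {"fingers": -0.2,"z": 0,"x": 7,"y": -14,"turn": 5}
    - {"fingers": -0.2,"z": 0,"x": 9.4,"y": -19,"turn": 7}
    - {"fingers": -0.2,"z": 0,"x": 9.4,"y": -23.9,"turn": 8}
    - {"fingers": -0.2,"z": 0,"x": 9.4,"y": -23.9,"turn": 8}
    - {"fingers": -0.2,"z": 3,"x": 9.4,"y": -23.9,"turn": 8}
    - {"fingers": -0.2,"z": 6,"x": 9.4,"y": -23.9,"turn": 8}
    - {"fingers": -0.2,"z": 6,"x": 9.4,"y": -23.9,"turn": 8}
  newtons: 20

```text
t: 15.45
position: [0.5389, 0.269, 0.1664]
eef_rot: [179.7, 0.5, -1.0]
ft_force: [-0.6, -0.8, 0.0]
grip_width: 0.0559
grip_force: 0.0
```

Run:
```python
from h import *
go(545,271,62,-1)
a=camera("top");b=camera("side")
cv2.imwrite("pics/t6.png",np.hstack([cv2.resize(a[140:260,200:310],(400,436)),cv2.resize(b[155:265,165:305],(400,436))]))
```

```text
t 15.4 p [538.9 269.  166.4] rot [179.7   0.5  -1. ] grip 55.9 0.0 F [-0.6 -0.8  0. ]
(545, 271, 62, -1) shift [ 0.71 -0.27 10.43] turn 0.0
```

View pics/t6.png

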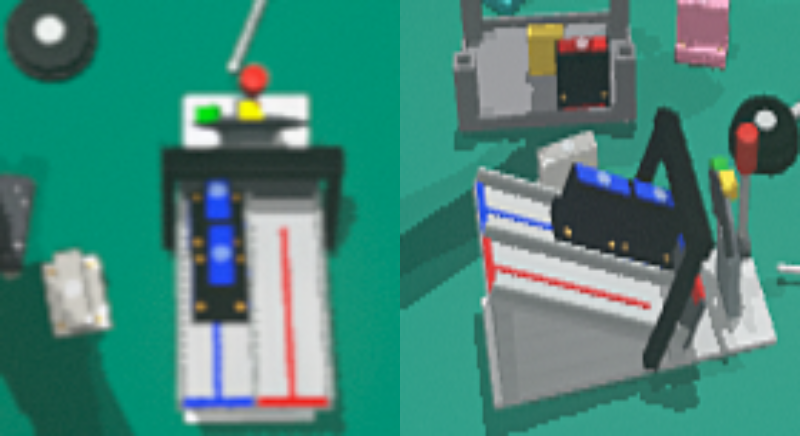

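Both blue modules are straight and touching in their lane. Now the red one.

Request:
arm_command:
  moves:
    - {"fingers": -0.2,"z": 4,"x": 0.4,"y": -0.2,"turn": 0}
    - {"fingers": -0.2,"z": 8,"x": 0.4,"y": -0.2,"turn": 0}
    - {"fingers": -0.2,"z": 10.2,"x": 0.4,"y": -0.2,"turn": 0}
    - {"fingers": -0.2,"z": 10.2,"x": 0.4,"y": -0.2,"turn": 0}
    - {"fingers": -0.2,"z": 10.2,"x": 0.4,"y": -0.2,"turn": 0}
    - {"fingers": 0.7,"z": 10.2,"x": 0.4,"y": -0.2,"turn": 0}
    - {"fingers": 0.7,"z": 10.2,"x": 0.4,"y": -0.2,"turn": 0}
    - {"fingers": 0.7,"z": 10.2,"x": 0.4,"y": -0.2,"turn": 0}
    - {"fingers": 0.7,"z": 10.2,"x": 0.4,"y": -0.2,"turn": 0}
    - {"fingers": 0.7,"z": 10.2,"x": 0.4,"y": -0.2,"turn": 0}

```text
t: 16.55
position: [0.5463, 0.273, 0.0691]
eef_rot: [180.0, -0.0, -1.0]
ft_force: [0.3, 1.0, 1.5]
grip_width: 0.0217
grip_force: 20.0
```

Request:
arm_command:
  moves:
    - {"fingers": 0.7,"z": -3,"x": 0,"y": 0,"turn": 0}
    - {"fingers": 0.7,"z": -7,"x": 0,"y": 0,"turn": 0}
    - {"fingers": 0.7,"z": -11,"x": 0,"y": 0,"turn": 0}
    - {"fingers": 0.7,"z": -13,"x": 0,"y": 0,"turn": 0}
    - {"fingers": 0.7,"z": -13,"x": 0,"y": 0,"turn": 0}

```text
t: 17.05
position: [0.5479, 0.2741, 0.202]
eef_rot: [-179.8, -0.4, -1.0]
ft_force: [0.1, 0.1, -1.3]
grip_width: 0.0221
grip_force: 20.0
```

Run:
```python
from h import *
x,y=fd(146,30)
go(x,y,185,7.2)
```

```text
t 17.1 p [547.9 274.1 202. ] rot [-179.8   -0.4   -1. ] grip 22.1 20.0 F [ 0.1  0.1 -1.3]
(np.float64(482.9112506150154), np.float64(-36.062093139822764), 185, 7.2) shift [-5.98 31.12  1.55] turn -8.2
```

Request:
arm_command:
  moves:
    - {"fingers": 0.7,"z": 0,"x": -1,"y": 4,"turn": -1}
    - {"fingers": 0.7,"z": 0,"x": -2,"y": 9,"turn": -2}
    - {"fingers": 0.7,"z": 0,"x": -3,"y": 14,"turn": -4}
    - {"fingers": 0.7,"z": 0,"x": -4,"y": 19,"turn": -6}
    - {"fingers": 0.7,"z": 0,"x": -5.5,"y": 24,"turn": -8.2}
    - {"fingers": 0.7,"z": 0,"x": -6,"y": 28,"turn": -8.2}
    - {"fingers": 0.7,"z": 0,"x": -6,"y": 31.1,"turn": -8.2}
    - {"fingers": 0.7,"z": 0,"x": -6,"y": 31.1,"turn": -8.2}
    - {"fingers": 0.7,"z": 0,"x": -6,"y": 31.1,"turn": -8.2}

```text
t: 17.95
position: [0.4798, -0.0372, 0.1972]
eef_rot: [-179.9, 0.2, 7.1]
ft_force: [0.8, 0.8, -1.4]
grip_width: 0.0222
grip_force: 20.0
```

Run:
```python
from h import *
x,y=fd(146,30)
go(x,y,180,7.2)
```

```text
t 17.9 p [479.8 -37.2 197.2] rot [-179.9    0.2    7.1] grip 22.2 20.0 F [ 0.8  0.8 -1.4]
(np.float64(482.9112506150154), np.float64(-36.062093139822764), 180, 7.2) shift [ 0.33 -0.07  1.72] turn -0.1
```

Request:
arm_command:
  moves:
    - {"fingers": 0.7,"z": 0.6,"x": 0.3,"y": -0.1,"turn": 0}
    - {"fingers": 0.7,"z": 1.3,"x": 0.3,"y": -0.1,"turn": 0}
    - {"fingers": 0.7,"z": 1.8,"x": 0.3,"y": -0.1,"turn": 0}
    - {"fingers": 0.7,"z": 2.3,"x": 0.3,"y": -0.1,"turn": 0}
    - {"fingers": 0.7,"z": 2.8,"x": 0.3,"y": -0.1,"turn": 0}
    - {"fingers": 0.7,"z": 3.0,"x": 0.3,"y": -0.1,"turn": 0}
  newtons: 8

```text
t: 18.55
position: [0.4834, -0.0352, 0.168]
eef_rot: [-180.0, 0.1, 7.2]
ft_force: [0.3, 0.5, -1.6]
grip_width: 0.022
grip_force: 8.0
```

Request:
arm_command:
  moves:
    - {"fingers": 0.7,"z": 0.4,"x": 0,"y": 0,"turn": 0}
    - {"fingers": 0.7,"z": 0.8,"x": 0,"y": 0,"turn": 0}
    - {"fingers": 0.7,"z": 1.0,"x": 0,"y": 0,"turn": 0}
    - {"fingers": 0.7,"z": 1.0,"x": 0,"y": 0,"turn": 0}
  newtons: 6

```text
t: 18.95
position: [0.4877, -0.0349, 0.1601]
eef_rot: [180.0, -0.5, 7.3]
ft_force: [5.7, 2.2, 2.9]
grip_width: 0.022
grip_force: 6.0
```

Request:
arm_command:
  moves:
    - {"fingers": 0.7,"z": 0.4,"x": 0,"y": 0,"turn": 0}
    - {"fingers": 0.7,"z": 0.8,"x": 0,"y": 0,"turn": 0}
    - {"fingers": 0.7,"z": 1.2,"x": 0,"y": 0,"turn": 0}
    - {"fingers": 0.7,"z": 1.2,"x": 0,"y": 0,"turn": 0}
    - {"fingers": 0,"z": 1.2,"x": 0,"y": 0,"turn": 0}
    - {"fingers": 0,"z": 1.2,"x": 0,"y": 0,"turn": 0}
    - {"fingers": 0,"z": 1.2,"x": 0,"y": 0,"turn": 0}
    - {"fingers": 0,"z": -3,"x": 0,"y": 0,"turn": 0}
    - {"fingers": 0,"z": -7,"x": 0,"y": 0,"turn": 0}
    - {"fingers": 0,"z": -7,"x": 0,"y": 0,"turn": 0}
  newtons: 3

```text
t: 19.95
position: [0.4863, -0.0358, 0.2331]
eef_rot: [179.9, -0.5, 7.2]
ft_force: [-0.1, 0.2, 0.5]
grip_width: 0.0464
grip_force: 0.0
```

Run:
```python
from h import *
go(700,21,228,7.2)
b=camera("side")
cv2.imwrite("pics/t7.png",cv2.resize(b[155:265,165:305],(600,471)))
```

```text
t 19.9 p [486.3 -35.8 233.1] rot [179.9  -0.5   7.2] grip 46.4 0.0 F [-0.1  0.2  0.5]
(700, 21, 228, 7.2) shift [21.91 -2.95  0.71] turn 0.0
```

View pics/t7.png

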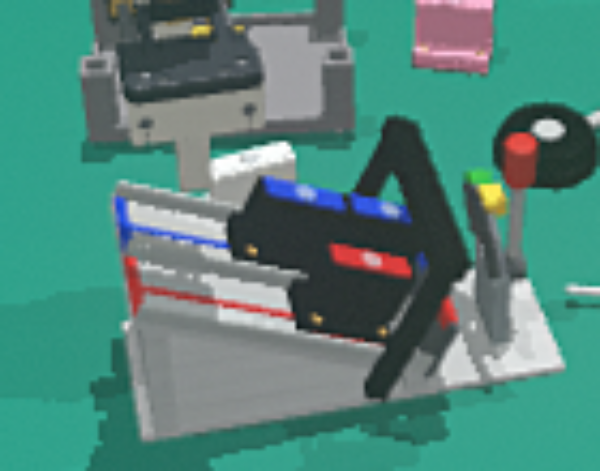

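Red is sliding down upright. I'll go over the lever and check again from there.

Request:
arm_command:
  moves:
    - {"fingers": 0,"z": 0,"x": 5,"y": -0.7,"turn": 0}
    - {"fingers": -0.1,"z": 0,"x": 10,"y": -1.4,"turn": 0}
    - {"fingers": -0.1,"z": 0,"x": 15,"y": -2,"turn": 0}
    - {"fingers": -0.1,"z": 0,"x": 20,"y": -2.7,"turn": 0}
    - {"fingers": -0.1,"z": 0,"x": 21.8,"y": -3,"turn": 0}
    - {"fingers": -0.1,"z": 0,"x": 21.8,"y": -3,"turn": 0}
    - {"fingers": -0.1,"z": 0,"x": 21.8,"y": -3,"turn": 0}

```text
t: 20.7
position: [0.6947, 0.0213, 0.2264]
eef_rot: [180.0, 0.3, 7.2]
ft_force: [0.1, -0.2, 0.1]
grip_width: 0.051
grip_force: 0.0
```

Run:
```python
from h import *
go(700,21,140,7.2)
a=camera("top");b=camera("side")
cv2.imwrite("pics/t8.png",np.hstack([cv2.resize(a[140:260,200:310],(400,436)),cv2.resize(b[155:265,165:305],(400,436))]))
```

```text
t 20.7 p [694.7  21.3 226.4] rot [180.    0.3   7.2] grip 51.0 0.0 F [ 0.1 -0.2  0.1]
(700, 21, 140, 7.2) shift [0.57 0.1  8.63] turn 0.0
```

View pics/t8.png

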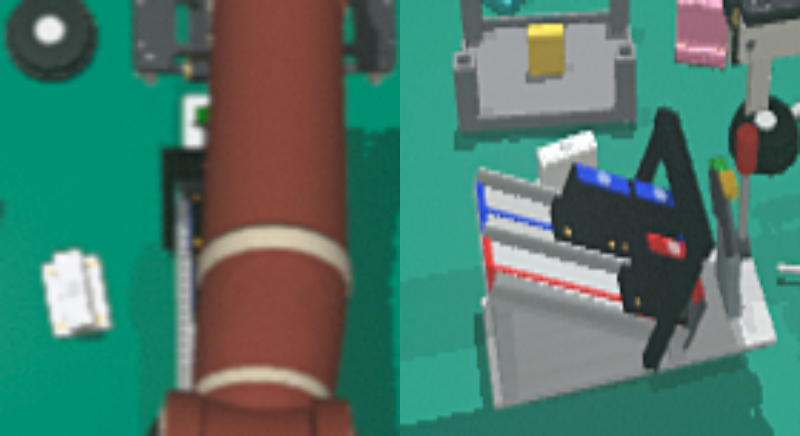

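All modules are at rest: two blue in their lane and red at its stop. Throwing the lever to green.

Request:
arm_command:
  moves:
    - {"fingers": -0.1,"z": 3,"x": 0.4,"y": 0,"turn": 0}
    - {"fingers": -0.1,"z": 6,"x": 0.4,"y": 0,"turn": 0}
    - {"fingers": -0.1,"z": 8.4,"x": 0.4,"y": 0,"turn": 0}
    - {"fingers": -0.1,"z": 8.4,"x": 0.4,"y": 0,"turn": 0}
    - {"fingers": -0.1,"z": 8.4,"x": 0.4,"y": -1.5,"turn": 0}
    - {"fingers": -0.1,"z": 8.4,"x": 0.4,"y": -3,"turn": 0}
    - {"fingers": -0.1,"z": 8.4,"x": 0.4,"y": -4.5,"turn": 0}
    - {"fingers": -0.1,"z": 8.4,"x": 0.4,"y": -5.6,"turn": 0}
    - {"fingers": -0.1,"z": 8.4,"x": 0.4,"y": -6,"turn": 0}
    - {"fingers": -0.1,"z": 8.4,"x": 0.4,"y": -6,"turn": 0}
  newtons: 10

```text
t: 21.8
position: [0.6927, 0.0812, 0.1458]
eef_rot: [179.9, -0.1, 7.2]
ft_force: [0.2, 0.4, -0.3]
grip_width: 0.0515
grip_force: 0.0
```

Run:
```python
from h import *
go(692,82,140,7.2)
im=camera("side")
print([ (onz("side",(288,200),.15)) ])
H,S,V=cv2.split(cv2.cvtColor(im,cv2.COLOR_BGR2HSV))
m=(((H<6)|(H>174))&(S>150)&(V>90)).astype(np.uint8); k,l,st,ce=cv2.connectedComponentsWithStats(m)
for i in range(1,k):
    if st[i,4]>8: print(st[i],ce[i].round(1))
f=np.array([-np.sin(A),np.cos(A)])
for an in(0,.4,.5,.6,.7): print(an,proj("side",[[*(np.array([.699,.0205])+f*.096*np.sin(an)),.055+.096*np.cos(an)]]).round(1))
```

```text
t 21.8 p [692.7  81.2 145.8] rot [ 1.799e+02 -1.000e-01  7.200e+00] grip 51.5 0.0 F [ 0.2  0.4 -0.3]
(692, 82, 140, 7.2) shift [-0.06 -0.09  0.58] turn -0.0
[array([ 0.70009142, -0.01307677,  0.15      ])]
[278 183   2   8  16] [278.5 186.5]
[194 215  48  16  69] [210.9 224. ]
[251 214   8   5  28] [254.6 215.9]
[323 222  27  10 183] [337.  226.4]
[268 226   3   5  11] [268.9 228. ]
0 [[285.7 192. ]]
0.4 [[281.9 186.1]]
0.5 [[281.  185.4]]
0.6 [[280.2 185.1]]
0.7 [[279.4 185.1]]
```

Request:
arm_command:
  moves:
    - {"fingers": -0.1,"z": -3,"x": 0,"y": 0,"turn": 0}
    - {"fingers": -0.1,"z": -7,"x": 0,"y": 0,"turn": 0}
    - {"fingers": -0.1,"z": -8,"x": -4,"y": -3,"turn": 2}
    - {"fingers": -0.1,"z": -8,"x": -8,"y": -7,"turn": 4}
    - {"fingers": -0.1,"z": -8,"x": -11,"y": -11,"turn": 6}
    - {"fingers": -0.1,"z": -8,"x": -14,"y": -15,"turn": 8}
    - {"fingers": -0.1,"z": -8,"x": -16,"y": -20,"turn": 8}
    - {"fingers": -0.1,"z": -8,"x": -16,"y": -23,"turn": 8}
    - {"fingers": -0.1,"z": -8,"x": -16,"y": -23,"turn": 8}

```text
t: 22.75
position: [0.5002, 0.3014, 0.227]
eef_rot: [-179.4, -0.0, 0.1]
ft_force: [-0.4, 0.3, 0.2]
grip_width: 0.0511
grip_force: 0.0
```

Run:
```python
from h import *
go(500.7,314.5,45,-0.7)
a=camera("top");b=camera("side")
print("base h",rects(("top",a),"yel",.06,(340,210,410,290)),rects(("top",a),"yel",.06,(135,180,200,260)))
print(rects(("top",a),"red",.134,(240,150,300,190),15))
out=np.zeros((436,800,3),np.uint8); out[:,:400]=cv2.resize(a[140:260,200:310],(400,436)); out[:,400:]=cv2.resize(b[155:265,165:305],(400,436))
cv2.imwrite("pics/t9.png",out)
cv2.imwrite("pics/top9.png",a)
```

```text
t 22.8 p [500.2 301.4 227. ] rot [-1.794e+02 -0.000e+00  1.000e-01] grip 51.1 0.0 F [-0.4  0.3  0.2]
(500.7, 314.5, 45, -0.7) shift [ 0.04 -1.12 18.21] turn 0.8
base h [(475.9, -321.5, 38, 16, 15.3)] []
[(690.5, 74.1, 31, 17, 82.4)]
```

View pics/t9.png

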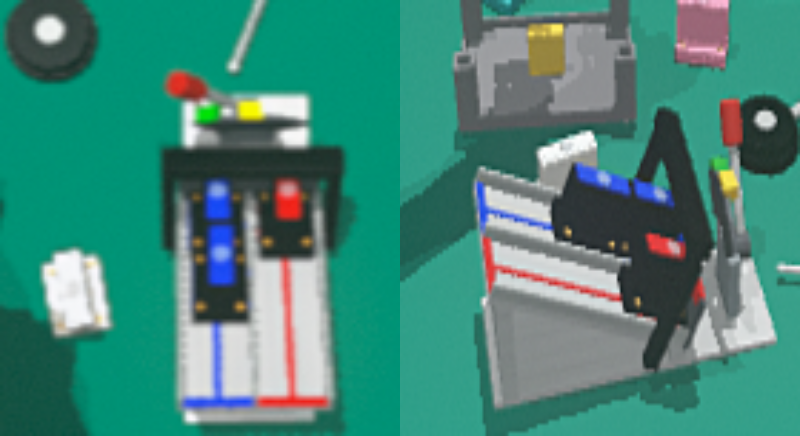

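Lever is at green (about −0.6 rad) and all three modules are straight in their lanes. Next I'll get precise tray poses from the post sockets.

```bash
cat >> h.py <<'E'
def sockets(im,cx,cy,yaw,z=.076,r=5,dx=93,dy=63,n="top"):
    "dark-socket centroids near the predicted corners (mm, deg) -> corner points, fitted centre and yaw"
    g=cv2.cvtColor(im,cv2.COLOR_BGR2GRAY).astype(float); c,s=np.cos(np.radians(yaw)),np.sin(np.radians(yaw))
    L=np.array([(dx,dy),(dx,-dy),(-dx,dy),(-dx,-dy)],float); out=[]
    for a,b in L:
        u,v=proj(n,[[(cx+c*a-s*b)/1000,(cy+s*a+c*b)/1000,z]])[0]
        for rr in (r,3):
            x0,y0=int(round(u)),int(round(v)); w=g[y0-rr:y0+rr+1,x0-rr:x0+rr+1]
            yy,xx=np.mgrid[y0-rr:y0+rr+1,x0-rr:x0+rr+1]
            m=np.clip(np.percentile(w,45)-w,0,None)*np.exp(-((xx-u)**2+(yy-v)**2)/(2*(rr*.6)**2)); u,v=(m*xx).sum()/m.sum(),(m*yy).sum()/m.sum()
        out.append(onz(n,(u,v),z)[:2]*1000)
    O=np.array(out); M=O.mean(0); l=L[:,0]+1j*L[:,1]; o=(O-M)@[1,1j]; yw=np.degrees(np.angle((o*l.conj()).sum()))
    res=np.abs(o-l*np.exp(1j*np.radians(yw)))
    return M.round(1),round(yw,2),res.round(1)
E
python3 - <<'E'
from h import *
a0=cv2.imread("pics/top0.png"); a=cv2.imread("pics/top9.png")
print("carry",sockets(a0,500.6,313.4,-.5)); print("base",sockets(a0,475.3,-321.5,16),sockets(a,475.3,-321.5,16),sockets(a,477,-320,15.5))
c=np.hstack([cv2.resize(a0[175:265,130:205],(400,480),interpolation=cv2.INTER_CUBIC),cv2.resize(a[208:298,335:410],(400,480),interpolation=cv2.INTER_CUBIC)])
cv2.imwrite("pics/t10.png",c)
E
```

```text
carry (array([501. , 314.2]), np.float64(-0.63), array([0.3, 0.5, 0.9, 0.6]))
base (array([ 476.1, -323. ]), np.float64(16.22), array([0.2, 0.2, 0.6, 0.3])) (array([ 476.2, -323. ]), np.float64(16.2), array([0.4, 0.3, 0.5, 0.3])) (array([ 476. , -320.9]), np.float64(15.21), array([1.4, 0.9, 3. , 2. ]))
```

View pics/t10.png

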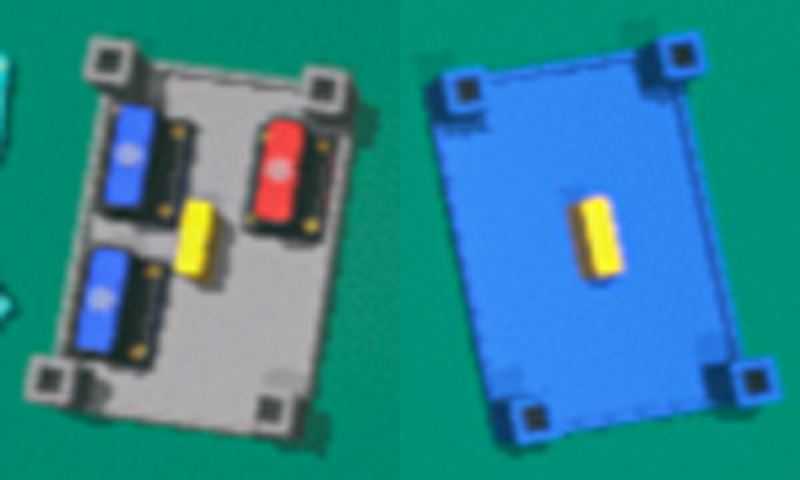

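Sockets are clearly visible in both trays, with sub-mm fits. I'll grasp the grey tray by its handle.

Request:
arm_command:
  moves:
    - {"fingers": -0.1,"z": 0,"x": 0,"y": -1.1,"turn": 0.7}
    - {"fingers": -0.1,"z": 4,"x": 0,"y": -1.1,"turn": 0.7}
    - {"fingers": -0.1,"z": 8,"x": 0,"y": -1.1,"turn": 0.7}
    - {"fingers": -0.1,"z": 11,"x": 0,"y": -1.1,"turn": 0.7}
    - {"fingers": -0.1,"z": 11,"x": 0,"y": -1.1,"turn": 0.7}
    - {"fingers": -0.1,"z": 11,"x": 0,"y": -1.1,"turn": 0.7}

```text
t: 23.45
position: [0.5062, 0.3007, 0.1153]
eef_rot: [-180.0, -0.0, -1.6]
ft_force: [0.1, 0.1, -0.8]
grip_width: 0.051
grip_force: 0.0
```

Run:
```python
from h import *
go(501,314.2,45,-0.6)
```

```text
t 23.4 p [506.2 300.7 115.3] rot [-180.    -0.    -1.6] grip 51.0 0.0 F [ 0.1  0.1 -0.8]
(501, 314.2, 45, -0.6) shift [-0.56 -1.34  7.03] turn -1.0
```

Request:
arm_command:
  moves:
    - {"fingers": -0.1,"z": 0,"x": -0.5,"y": -1.3,"turn": -1}
    - {"fingers": -0.1,"z": 3,"x": -0.5,"y": -1.3,"turn": -1}
    - {"fingers": -0.1,"z": 6,"x": -0.5,"y": -1.3,"turn": -1}
    - {"fingers": -0.1,"z": 7,"x": -0.5,"y": -1.3,"turn": -1}
    - {"fingers": -0.1,"z": 7,"x": -0.5,"y": -1.3,"turn": -1}
    - {"fingers": -0.1,"z": 7,"x": -0.5,"y": -1.3,"turn": -1}

```text
t: 24.05
position: [0.5015, 0.3151, 0.0464]
eef_rot: [-179.9, -0.2, -0.4]
ft_force: [-0.2, 0.0, 0.5]
grip_width: 0.051
grip_force: 0.0
```

Run:
```python
from h import *
go(501,314.2,45,-0.6)
```

```text
t 24.1 p [501.5 315.1  46.4] rot [-179.9   -0.2   -0.4] grip 51.0 0.0 F [-0.2  0.   0.5]
(501, 314.2, 45, -0.6) shift [-0.05  0.09  0.14] turn 0.2
```

Request:
arm_command:
  moves:
    - {"fingers": 0.8,"z": 0,"x": 0,"y": 0,"turn": 0}
    - {"fingers": 0.8,"z": 0,"x": 0,"y": 0,"turn": 0}
    - {"fingers": 0.8,"z": 0,"x": 0,"y": 0,"turn": 0}
    - {"fingers": 0.8,"z": 0,"x": 0,"y": 0,"turn": 0}
    - {"fingers": 0.8,"z": 0,"x": 0,"y": 0,"turn": 0}
    - {"fingers": 0.8,"z": -2,"x": 0,"y": 0,"turn": 0}
    - {"fingers": 0.8,"z": -6,"x": 0,"y": 0,"turn": 0}
    - {"fingers": 0.8,"z": -10,"x": 0,"y": 0,"turn": 0}
    - {"fingers": 0.8,"z": -14,"x": 0,"y": 0,"turn": 0}
    - {"fingers": 0.8,"z": -17,"x": 0,"y": 0,"turn": 0}
  newtons: 45

```text
t: 25.05
position: [0.5004, 0.3136, 0.2166]
eef_rot: [-180.0, -0.0, -0.5]
ft_force: [0.5, -0.7, -2.4]
grip_width: 0.016
grip_force: 45.0
```

Request:
arm_command:
  moves:
    - {"fingers": 0.8,"z": -5,"x": 0,"y": 0,"turn": 0}
    - {"fingers": 0.8,"z": -5,"x": 0,"y": 4,"turn": -1}
    - {"fingers": 0.8,"z": -5,"x": 0,"y": 8,"turn": -2}
    - {"fingers": 0.8,"z": -5,"x": 0,"y": 12,"turn": -4}
    - {"fingers": 0.8,"z": -5,"x": 0,"y": 16,"turn": -6}
    - {"fingers": 0.8,"z": -5,"x": 0,"y": 20,"turn": -8}
    - {"fingers": 0.8,"z": -5,"x": 0,"y": 24,"turn": -10}
    - {"fingers": 0.8,"z": -5,"x": 0,"y": 28,"turn": -12}
    - {"fingers": 0.8,"z": -5,"x": 0,"y": 32,"turn": -14}
    - {"fingers": 0.8,"z": -5,"x": 0,"y": 36,"turn": -16.8}

```text
t: 26.05
position: [0.4962, -0.0477, 0.2639]
eef_rot: [-180.0, 0.1, 16.4]
ft_force: [1.2, -0.7, -2.9]
grip_width: 0.0159
grip_force: 45.0
```

Run:
```python
from h import *
go(476,-323,250,16.2)
```

```text
t 26.1 p [496.2 -47.7 263.9] rot [-1.80e+02  1.00e-01  1.64e+01] grip 15.9 45.0 F [ 1.2 -0.7 -2.9]
(476, -323, 250, 16.2) shift [-9.72 25.83  1.39] turn 0.2
```

Request:
arm_command:
  moves:
    - {"fingers": 0.8,"z": 0,"x": -1,"y": 3,"turn": 0}
    - {"fingers": 0.8,"z": 0,"x": -2,"y": 5,"turn": 0}
    - {"fingers": 0.8,"z": 0,"x": -2,"y": 5,"turn": 0}
    - {"fingers": 0.8,"z": 0,"x": -2,"y": 5,"turn": 0}

```text
t: 26.45
position: [0.4916, -0.0994, 0.264]
eef_rot: [-179.9, 0.1, 16.3]
ft_force: [-0.4, 0.7, -2.9]
grip_width: 0.0158
grip_force: 45.0
```

Run:
```python
from h import *
a=camera("top"); cv2.imwrite("pics/top11.png",a)
print("base",sockets(a,476,-323,16.2), rects(("top",a),"yel",.06,(340,210,410,290)))
s=sense(); p=s["position"]*1000; yw=s["eef_rot"][2]
go(476,-323,260,16.2)
print("carry@hand",sockets(a,p[0],p[1],yw,z=(p[2]-46.4+76)/1000))
```

```text
base (array([ 477.3, -325. ]), np.float64(15.41), array([3.3, 2.8, 0.9, 0.7])) [(475.9, -321.4, 38, 16, 16.4)]
t 26.5 p [492.  -98.3 264.1] rot [-1.799e+02  1.000e-01  1.640e+01] grip 15.7 45.0 F [ 0.8  0.4 -3.1]
(476, -323, 260, 16.2) shift [-7.88 21.1   0.38] turn 0.2
carry@hand (array([ 492.5, -100.2]), np.float64(16.43), array([0.7, 0.2, 1.3, 1.1]))
```

Request:
arm_command:
  moves:
    - {"fingers": 0.8,"z": 0,"x": -2,"y": 5,"turn": 0}
    - {"fingers": 0.8,"z": 0,"x": -4,"y": 10,"turn": 0}
    - {"fingers": 0.8,"z": 0,"x": -6,"y": 15,"turn": 0}
    - {"fingers": 0.8,"z": 0,"x": -7.9,"y": 20,"turn": 0}
    - {"fingers": 0.8,"z": 0,"x": -7.9,"y": 21.1,"turn": 0.1}
    - {"fingers": 0.8,"z": 3,"x": -7.9,"y": 21.1,"turn": 0.1}
    - {"fingers": 0.8,"z": 6,"x": -7.9,"y": 21.1,"turn": 0.1}
    - {"fingers": 0.8,"z": 9,"x": -7.9,"y": 21.1,"turn": 0.1}
    - {"fingers": 0.8,"z": 9,"x": -7.9,"y": 21.1,"turn": 0.1}
    - {"fingers": 0.8,"z": 9,"x": -7.9,"y": 21.1,"turn": 0.1}

```text
t: 27.5
position: [0.4768, -0.323, 0.1747]
eef_rot: [-179.9, -0.0, 16.4]
ft_force: [0.6, 0.1, -2.3]
grip_width: 0.016
grip_force: 45.0
```

Run:
```python
from h import *
a=camera("top"); b=camera("side"); b0=cv2.imread("pics/side0.png")
s=sense(); p=s["position"]*1000; yw=s["eef_rot"][2]; z=(p[2]-46.4+76)/1000
go(476,-323,112,16.2)
print("carry top",sockets(a,p[0],p[1],yw,z=z))
L=[(dx,dy) for dx in(93,-93) for dy in(63,-63)]
c,q=np.cos(np.radians(yw)),np.sin(np.radians(yw))
pr=proj("side",[[(p[0]+c*x-q*y)/1000,(p[1]+q*x+c*y)/1000,z] for x,y in L]); 
c,q=np.cos(np.radians(16.2)),np.sin(np.radians(16.2))
pb=proj("side",[[(476.2+c*x-q*y)/1000,(-323+q*x+c*y)/1000,.076] for x,y in L]); 
print(pr.round(0).tolist(),pb.round(0).tolist())
def ann(im,pts):
    im=cv2.resize(im[230:384,140:290],(400,411),interpolation=cv2.INTER_CUBIC)
    for u,v in pts: cv2.drawMarker(im,(int((u-139.5)*2.667),int((v-229.5)*2.667)),(0,255,255),cv2.MARKER_CROSS,9,1)
    return im
cv2.imwrite("pics/t11.png",np.hstack([ann(b,pr),ann(b0,pb)]))
```

```text
t 27.6 p [ 477.5 -324.4  176.5] rot [179.9  -0.2  16.3] grip 15.4 45.0 F [ 0.3  0.7 -2.5]
(476, -323, 112, 16.2) shift [-0.13 -0.19  6.44] turn 0.1
carry top (array([ 476.2, -326.9]), np.float64(17.16), array([3.4, 2. , 4. , 9. ]))
[[238.0, 251.0], [260.0, 295.0], [152.0, 276.0], [166.0, 326.0]] [[239.0, 288.0], [259.0, 331.0], [161.0, 313.0], [174.0, 362.0]]
```

View pics/t11.png

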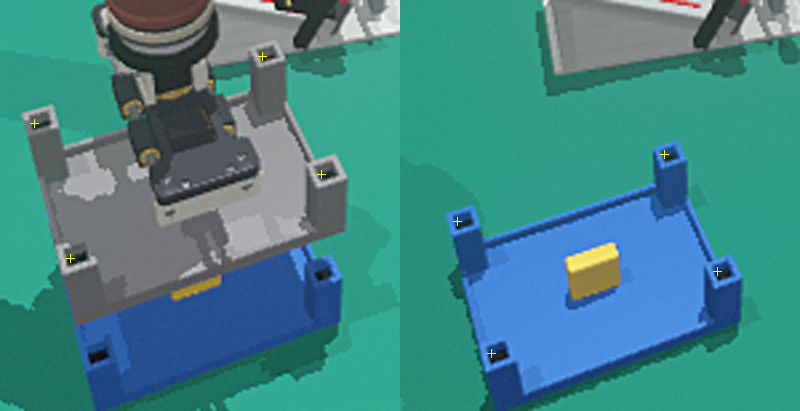

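Run:
```python
from h import *
b=camera("side"); b0=cv2.imread("pics/side0.png"); a=camera("top")
s=sense(); p=s["position"]*1000; yw=s["eef_rot"][2]; z=(p[2]-46.4+76)/1000
print(p.round(1),yw)
print("base side",sockets(b0,479,-325,16.2,n="side",r=4)); print("carry side",sockets(b,p[0]+2,p[1]-2,yw,z=z,n="side",r=4))
# side pixels at the two visible base sockets, now and at start
for d in (0,):
    print("base now?",sockets(b,479,-325,16.2,n="side",r=4))
```

```text
[ 477.1 -324.6  176.6] 16.26114930983678
base side (array([ 480.5, -325.4]), np.float64(16.18), array([0.5, 0.4, 0.4, 0.4]))
carry side (array([ 480.8, -326. ]), np.float64(16.36), array([0.1, 0.4, 0.7, 0.7]))
base now? (array([ 476.2, -327. ]), np.float64(17.49), array([6.8, 2.7, 2.6, 3.4]))
```

Request:
arm_command:
  moves:
    - {"fingers": 0.8,"z": 2,"x": -0.1,"y": -0.1,"turn": 0.1}
    - {"fingers": 0.8,"z": 4,"x": -0.1,"y": -0.1,"turn": 0.1}
    - {"fingers": 0.8,"z": 4.8,"x": -0.1,"y": -0.1,"turn": 0.1}
    - {"fingers": 0.8,"z": 4.8,"x": -0.1,"y": -0.1,"turn": 0.1}
    - {"fingers": 0.8,"z": 4.8,"x": -0.1,"y": -0.1,"turn": 0.1}
    - {"fingers": 0.8,"z": 4.8,"x": -0.1,"y": -0.1,"turn": 0.1}

```text
t: 28.3
position: [0.4755, -0.3242, 0.1279]
eef_rot: [179.9, -0.1, 16.1]
ft_force: [0.9, -0.0, -2.9]
grip_width: 0.0156
grip_force: 45.0
```

Run:
```python
from h import *
go(476.6,-323.6,112,16.2)
b=camera("side"); b0=cv2.imread("pics/side0.png")
s=sense(); p=s["position"]*1000; yw=s["eef_rot"][2]; z=(p[2]-46.4+76)/1000
print(p, "carry side",sockets(b,p[0]+3,p[1]-1.5,yw,z=z,n="side",r=4))
cv2.imwrite("pics/t12.png",np.hstack([cv2.resize(b[230:384,140:290],(780,800))[200:800,:]]))
```

```text
t 28.3 p [ 475.5 -324.2  127.9] rot [ 1.799e+02 -1.000e-01  1.610e+01] grip 15.6 45.0 F [ 0.9 -0.  -2.9]
(476.6, -323.6, 112, 16.2) shift [ 0.12 -0.03  1.59] turn -0.1
[ 475.35480218 -324.13172996  127.81383682] carry side (array([ 479.5, -325.3]), np.float64(16.1), array([0.4, 0.5, 0.3, 0.1]))
```

View pics/t12.png

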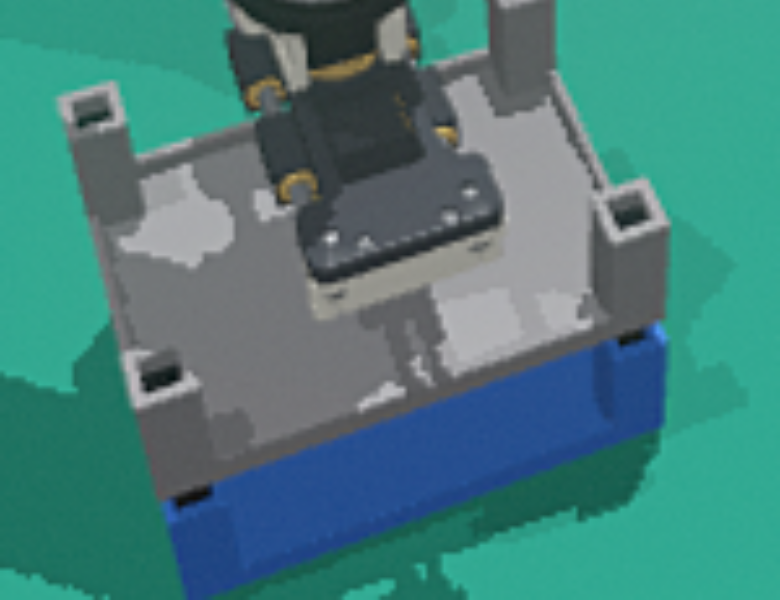

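The grey posts stand right over the blue sockets. Lowering gently.

Request:
arm_command:
  moves:
    - {"fingers": 0.8,"z": 0.2,"x": 0.1,"y": 0,"turn": 0}
    - {"fingers": 0.8,"z": 0.5,"x": 0.1,"y": 0,"turn": 0}
    - {"fingers": 0.8,"z": 0.8,"x": 0.1,"y": 0,"turn": 0}
    - {"fingers": 0.8,"z": 1.0,"x": 0.1,"y": 0,"turn": 0}
    - {"fingers": 0.8,"z": 1.2,"x": 0.1,"y": 0,"turn": 0}
    - {"fingers": 0.8,"z": 1.2,"x": 0.1,"y": 0,"turn": 0}

```text
t: 28.95
position: [0.4754, -0.3232, 0.1142]
eef_rot: [-180.0, 0.0, 16.1]
ft_force: [-0.2, 0.5, -2.5]
grip_width: 0.0156
grip_force: 45.0
```

Request:
arm_command:
  moves:
    - {"fingers": 0.8,"z": 0.2,"x": 0,"y": 0,"turn": 0}
    - {"fingers": 0.8,"z": 0.4,"x": 0,"y": 0,"turn": 0}
    - {"fingers": 0.8,"z": 0.4,"x": 0,"y": 0,"turn": 0}

```text
t: 29.25
position: [0.4758, -0.3234, 0.111]
eef_rot: [180.0, -0.0, 16.1]
ft_force: [-0.2, -0.0, -1.2]
grip_width: 0.0157
grip_force: 45.0
```

Request:
arm_command:
  moves:
    - {"fingers": 0,"z": 0,"x": 0,"y": 0,"turn": 0}
    - {"fingers": 0,"z": 0,"x": 0,"y": 0,"turn": 0}
    - {"fingers": 0,"z": 0,"x": 0,"y": 0,"turn": 0}
    - {"fingers": 0,"z": 0,"x": 0,"y": 0,"turn": 0}
    - {"fingers": 0,"z": -3,"x": 0,"y": 0,"turn": 0}
    - {"fingers": 0,"z": -7,"x": 0,"y": 0,"turn": 0}
    - {"fingers": 0,"z": -11,"x": 0,"y": 0,"turn": 0}
    - {"fingers": 0,"z": -14,"x": 0,"y": 0,"turn": 0}
    - {"fingers": 0,"z": -14,"x": 0,"y": 4,"turn": 0}
    - {"fingers": 0,"z": -14,"x": 0,"y": 8,"turn": 0}

```text
t: 30.25
position: [0.4993, -0.4003, 0.253]
eef_rot: [179.9, -0.2, 16.3]
ft_force: [-0.0, -0.4, 0.3]
grip_width: 0.0469
grip_force: 0.0
```

Request:
arm_command:
  moves:
    - {"fingers": 0,"z": 0,"x": 0,"y": 5,"turn": 0}
    - {"fingers": 0,"z": 0,"x": -2,"y": 10,"turn": 0}
    - {"fingers": 0,"z": 0,"x": -4,"y": 15,"turn": 0}
    - {"fingers": 0,"z": 0,"x": -6,"y": 18,"turn": 0}
    - {"fingers": 0,"z": 0,"x": -6,"y": 18,"turn": 0}
    - {"fingers": 0,"z": 0,"x": -6,"y": 18,"turn": 0}

```text
t: 30.85
position: [0.489, -0.5907, 0.2494]
eef_rot: [-179.9, 0.0, 16.0]
ft_force: [0.2, 0.9, 0.1]
grip_width: 0.0466
grip_force: 0.0
```

Run:
```python
from h import *
a=camera("top");b=camera("side")
for z in(.142,.152): print(z,"top",sockets(a,476,-323,16.2,z=z),"side",sockets(b,479.5,-325,16.2,z=z,n="side",r=4))
print("red lever",rects(("top",a),"red",.134,(240,150,300,185),15))
q=np.zeros((600,800,3),np.uint8)
q[:,:400]=np.vstack([cv2.resize(a[208:298,335:410],(400,300)),cv2.resize(a[140:260,200:310],(400,300))]); q[:,400:]=np.vstack([cv2.resize(b[250:384,140:290],(400,300)),cv2.resize(b[155:265,165:305],(400,300))])
cv2.imwrite("pics/t13.png",q); print(sense()["t"],sense()["ft_force"])
```

```text
0.142 top (array([ 475.8, -323.2]), np.float64(16.05), array([0. , 0.2, 0.2, 0. ])) side (array([ 475.9, -327.7]), np.float64(17.32), array([3.9, 3. , 1. , 3.4]))
0.152 top (array([ 475. , -321.1]), np.float64(16.01), array([0.6, 0.9, 0.7, 0.6])) side (array([ 476.1, -330. ]), np.float64(16.66), array([5.7, 3.6, 1.1, 5.4]))
red lever [(690.9, 74.1, 31, 17, 85.2)]
30.95 [-0.14773199  0.96736529  0.51580453]
```

View pics/t13.png

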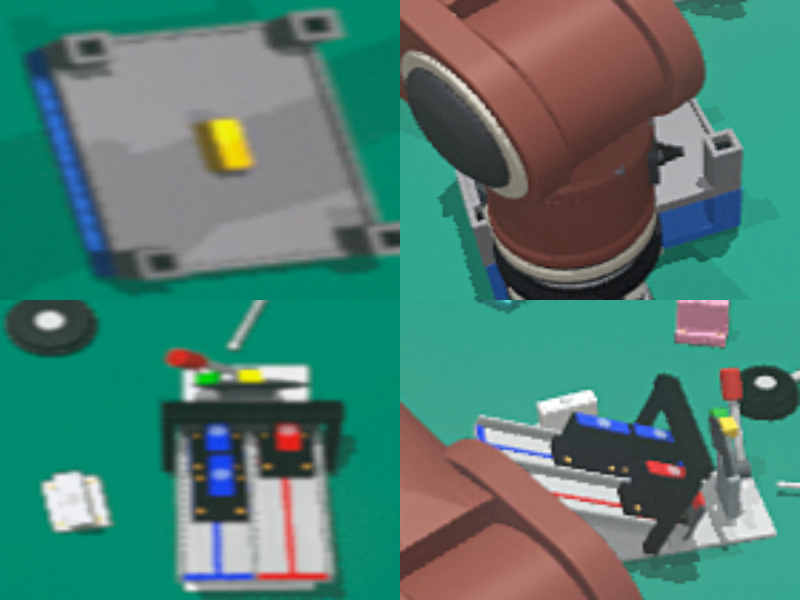

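The grey tray fits its home height on the blue one with about 0.2 mm residual. The lever is at green and the modules are in place.

```bash
python3 -c "
from cell import close_job
print(close_job())"
```

```text
the job is handed in; nothing more can be done
None
```

The job is handed in. The last pictures show all three modules that were present (two blue, one red) straight in their lanes, the lever in the green notch and the grey tray seated on the blue one. No verdict was returned.

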